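# Centre the beaker, turn the stirrer up four clicks and start it

### The job

On the hotplate stirrer, push the glass beaker across the plate until it stands inside the ring marked round the middle of the plate. Then, with a fingertip against its pointer, turn the speed dial (the right-hand one of the two, seen from the dials' side of the stirrer) clockwise exactly four clicks on from where it now stands, and after that press the start button between the dials right down and let it come up. Only touch and push: lift nothing, and leave the left-hand dial and everything else on the bench as they are.

Things in the scene. Friction and masses are not known exactly. Their poses are not given: they have to be found in the camera images.
- stirrer: White hotplate stirrer, 220 mm wide (its y) and 275 mm deep (its x, from -135 to +140 mm), fixed to the bench. Origin on the bench under the housing; its x axis points from the control panel (front) to the plate (rear), y to its left, z up. The flat control panel in front is 58 mm above the bench and ends at a riser 32 mm high at x = -27 mm; behind it lies the plate. A thin mains lead leaves the back.
- plate_centre (a point): Middle of the top face of the square white 160 mm plate, 100 mm above the bench. A thin grey ring 96 mm across (radius 48 mm) is marked round it.
- beaker: Clear glass beaker with a small pouring lip, half filled, about 130 g, 71 mm outside diameter (76 over the lip), 92 mm high, standing loose on the plate 24 to 46 mm from its middle, towards the control panel. It slides when pushed below about 45 mm; pushed high up it may tip. Origin at the centre of its underside (the round wall's axis is within 2 mm of it), z up.
- speed_dial_axis (a point): Where the axis of the speed dial (right-hand dial, y = -75 mm on the stirrer) meets the control panel, 58 mm above the bench. The axis is vertical.
- speed_dial_tip (a point): Point in the black pointer bar of the speed dial, 30 mm from the axis and 16 mm above the panel; it shows which way the pointer points. The bar is 10 mm wide with upright flanks, stands 6 to 26 mm above the panel and reaches from 34 mm on the pointer side of the axis to 16 mm on the other side; a white line runs along the top of the pointer side. Under it is a round skirt 42 mm across and 8 mm high. Nothing else stands within 52 mm of the axis on the panel.
- speed_dial (a joint): Angle of the speed dial, rad, growing clockwise from above. Clicks every 0.5236 (30 degrees): 0 = pointer to the stirrer's front, 8 positions to 3.665, then a stop. Starts at one of the first three (now and then balanced half-way between two: then the click either side of 2.09 rad on will do). A click takes up to 0.11 N m (4 N at the pointer); past half-way it jumps on by itself.
- heat_dial_axis (a point): Axis of the heat dial, the like dial on the left (y = +75 mm on the stirrer), on the panel. To be left alone.
- heat_dial_tip (a point): Point in the heat dial's pointer bar, 30 mm from its axis and 16 mm above the panel.
- start (a joint): Travel of the start button, m: 0 up, 0.005 fully down, springs back by itself; about 4 N pushes it fully down.
- start_top (a point): Middle of the top face of the white round start button, 22 mm diameter, midway between the dials, 76 mm above the bench when up (18 mm above the panel). It moves straight down, through a black collar 32 mm across whose top is 64 mm above the bench, so that it still stands 7 mm proud when fully down.
- conical_flask: Conical flask, 64 mm across, 105 mm high, a bystander left of the stirrer. Origin under its centre.
- oil_bottle: Small white bottle with a red cap, 29 mm across, 56 mm high, a bystander close to the left side of the stirrer. Origin under its centre.
- dropper_bottle: Small brown dropper bottle with a black cap, 34 mm across, 63 mm high, a bystander right of the stirrer. Origin under its centre.
- petri_dish: Petri dish, 92 mm across, 15 mm high, a bystander in front of the block heater. Origin under its centre.
- staining_jar: Grey-lidded staining jar, 55x48x105 mm, a bystander farther right. Origin under its centre.

How it is judged:
On the way, in this order (a step that is already met when the one before it is completed fails the run):
1. the beaker stands inside the ring mark (horizontal distance between beaker and plate_centre below 0.012 m and angle between beaker's own z axis and vertical below 0.1 rad and height (world z) of beaker between 0.095 and 0.105 m), for 0.2 s.
2. the speed dial rests four clicks clockwise of where it began (distance of speed_dial_tip from where it was at the start of the episode between 0.0466 and 0.056 m and velocity of joint speed_dial between -0.1 and 0.1 rad/s), for 0.2 s.
3. the start button is pressed down (value of joint start above 0.0035 m), for 0.05 s.
At the end, for the whole second after the job is handed in: The beaker stands upright on the plate, its centre within 12 mm of the plate's middle; the speed dial rests on the fourth click clockwise from its start (nearer to it than to any other); the heat dial is on the click it began on; the start button, once pressed at least 3.5 of its 5 mm, is up again (all of step 1 and all of step 2 and value of joint start below 0.001 m and linear speed of beaker below 0.01 m/s and distance of heat_dial_tip from where it was at the start of the episode below 0.006 m); the robot touches nothing.
It fails at once if the beaker is lifted off the plate, tipped, or pushed off it (height (world z) of beaker above 0.108 m or height (world z) of beaker below 0.09 m or angle between beaker's own z axis and vertical above 0.3 rad).
It fails at once if the start button is pressed while the beaker is outside the ring or the speed dial is not four clicks on (value of joint start above 0.0025 m and not ((horizontal distance between beaker and plate_centre below 0.012 m and angle between beaker's own z axis and vertical below 0.1 rad and height (world z) of beaker between 0.095 and 0.105 m) and distance of speed_dial_tip from where it was at the start of the episode between 0.0466 and 0.056 m)).
It fails at once if the heat dial is turned off its click (distance of heat_dial_tip from where it was at the start of the episode above 0.009 m).
It fails at once if a bystander is shifted by more than 20 mm, lifted or knocked over (distance of any of conical_flask, oil_bottle, dropper_bottle, petri_dish, staining_jar from where it was at the start of the episode above 0.02 m or angle between any of conical_flask, oil_bottle, dropper_bottle, petri_dish, staining_jar's own z axis and vertical above 0.4 rad).
It also fails if it takes over 54 s, if anything falls off the work surface, if the arm or the gripper's body presses on something with over 40 N, if the wrist force passes 120 N, or if a joint passes its speed limit or range.

### The arm

A 6-joint arm with a two-finger parallel gripper is mounted at the origin on a cart in front of the work surface, level with it; the furniture and walls round the work are solid. World frame = base frame: x ahead of the robot, y to its left, z up, the work surface at z = 0. Lengths are in m, angles in rad, forces in N, time in s.
With the tool pointing down it reaches from about 0.35 to 0.975 m from the base axis. Payload 4.9 kg.
Tool frame: the origin (TCP) lies at the centre of the arm's flange, where the gripper is bolted on; the fingertips stand 173 mm ahead of it and the grasp point (between the pads) lies 155 mm ahead of it; z points along the fingers, y is the direction in which the jaws open and shut (so a half turn about z gives the same grasp; the last joint's range is limited). The gripper opens to 85 mm and grips with 20 to 120 N. Pads are 22 mm wide; open, the fingers measure 114 mm over their backs; the gripper's body (76 mm by 85 mm) begins 54 mm behind the grasp point. The pads swing forward as they close: fully open they stand 13 mm farther back than shut.
Start: joints at [1.033, 0.053, 1.613, -0, 1.476, -0.119], TCP at [0.254, 0.571, 0.405] pointing down, gripper open.
Joint ranges: [-3.01, 3.01], [-1.01, 2.22], [0.06, 2.58], [-1.02, 4.17], [0.09, 2.62], [-3.14, 3.14]. Speed limits (rad/s): [2.57, 2.57, 3.14, 3.14, 3.14, 3.14].

### API

Orientations are given as a unit quaternion [x, y, z, w].
In Python, from bench import read_state, optics, order gives the robot as it stands.
- The arm moves only by the tool drive_tool, never from a script. Its argument "moves" is a list of rows, each an object of numbers: "tx", "ty", "tz": the shift along the tool's x, y, z in m; "ax", "ay", "az": the turn, a rotation vector about the tool's x, y, z in degrees. In form: [{"tx": .., "ty": .., "tz": .., "ax": .., "ay": .., "az": ..}, ...]. A call has exactly 10 rows; each row is the pose to reach, as a shift and turn from the pose measured when the call began, along the tool's axes at that moment; what a row does not reach only later rows make up. A row lasts 1/12 s, in which the tool goes at most 41.7 mm and 7.16 degrees, less where a joint would pass 70% of its speed; a pose out of reach is approached as far as the arm can. A call with a gripper value outside its range is refused whole. "hand" is the finger opening in m, from 0 to 0.0854, set as the call begins (left out, the last holds). The fingers move at their own pace and stop on an object; the grip force is fixed at half the most. Time passes only in rows, so rows that repeat a pose let the fingers close, or fill a call up. It gives the time, the measured TCP pose, the force and the opening at its end, in the units of the state.
- read_state(): the state, without advancing time (a new reading comes with each control period).
- optics.grab_frame(name): name is "scene" or "top" or "wrist"; returns (picture, depth): 420x560x3 uint8, red, green, blue; 420x560 float32, m along the optical axis (not along the pixel's ray), 0 where there is no reading.
- optics.camera_params(name): a dict with "vertical_fov" (degrees; the focal length in pixels is half the picture's height over the tangent of half this angle, whatever the lens; pixels are square), "cx", "cy" (the principal point, pixels), "R" (3x3) and "t" (3): a world point X has camera coordinates R X + t. Camera axes: x right, y down, z forward; pixel columns grow to the right and rows downward; lengths in m; the calibration is good to about 2 mm. A picture is of the moment at which its call begins: read the wrist's pose just before it. camera_params takes no time and is no camera call; for the wrist camera it gives the pose at the moment of the call.
- order.finish_job(): hands the job in, once; it reports no verdict.
The state is a dict: "t": time; "joint_positions": joint angles; "joint_vel": joint speeds; "joint_torque": joint torques, N m; "tool_pos": TCP position; "tool_rot": TCP orientation; "wrist_force": force on the tool from outside, world axes, zero at the start; "torque": the same for the moment, N m; "gripper_width": finger opening in m.
Only numpy, scipy, OpenCV 4.12 (cv2) and the standard library are available. Lean on these libraries where they do the work, as an engineer would, in place of code of your own. Each camera call takes 0.05 s, during which the arm holds its last target.

## Working session

There is one attempt and no reset: what is moved stays moved. The work goes in short steps, Python scripts to look and compute and a tool call to move; the robot and the scene stay as the last step left them, time stands still between calls to the robot, and variables do not carry over. Pictures are saved under pics/ and viewed, and the job is handed in when it is done.

Besides the shell and the picture viewer there is one more tool, called after "Call:" by a JSON object that holds its "op" and its "data". drive_tool: Moves the arm, as the interface text tells. Its arguments: {"type":"object","properties":{"moves":{"type":"array","items":{"type":"object","properties":{"tx":{"type":"number"},"ty":{"type":"number"},"tz":{"type":"number"},"ax":{"type":"number"},"ay":{"type":"number"},"az":{"type":"number"}}}},"hand":{"type":"number"}},"required":["moves"]}

```bash
mkdir -p pics; ls
cat > h.py <<'E'
import numpy as np, cv2
from bench import read_state, optics, order
def grab(n,tag):
    p=optics.camera_params(n); im,d=optics.grab_frame(n)
    cv2.imwrite(f'pics/{tag}.png',cv2.cvtColor(im,cv2.COLOR_RGB2BGR)); np.savez(f'pics/{tag}.npz',im=im,d=d,R=p['R'],t=p['t'],f=210/np.tan(np.radians(p['vertical_fov'])/2),cx=p['cx'],cy=p['cy'])
    return im,d,p
def load(tag): return np.load(f'pics/{tag}.npz')
def ray(z,u,v):
    R=z['R'];o=-R.T@z['t'];d=R.T@np.array([(u-z['cx'])/z['f'],(v-z['cy'])/z['f'],1]);return o,d
def onz(z,u,v,h):
    o,d=ray(z,u,v);return o+d*(h-o[2])/d[2]
def proj(z,X):
    c=z['R']@np.array(X)+z['t'];return c[0]/c[2]*z['f']+z['cx'],c[1]/c[2]*z['f']+z['cy']
E
python3 - <<'E'
from h import *
s=read_state();print({k:np.round(v,3) for k,v in s.items()})
for n in('scene','top','wrist'):
    grab(n,n+'0');z=load(n+'0');print(n,-z['R'].T@z['t'],z['R'][2],z['f'],z['cx'],z['cy'], optics.camera_params(n).keys())
E
```

```text
pics
{'t': np.float64(0.0), 'joint_positions': array([ 1.033,  0.053,  1.614,  0.   ,  1.476, -0.119]), 'joint_vel': array([-0.001, -0.001,  0.001, -0.001, -0.001,  0.001]), 'joint_torque': array([-1.0000e-03, -3.9370e+01, -3.7017e+01, -0.0000e+00,  7.0000e-03,
        0.0000e+00]), 'tool_pos': array([0.254, 0.571, 0.403]), 'tool_rot': array([ 0.208,  0.978, -0.001, -0.   ]), 'wrist_force': array([-0.41 ,  0.305, -0.752]), 'torque': array([ 0.006, -0.007, -0.01 ]), 'gripper_width': np.float64(0.085)}
scene [-0.28147984  1.0652541   0.87041513] [ 0.55945713 -0.60254873 -0.56915968] 512.2516170008063 281.9655157443351 214.0157186804036 dict_keys(['vertical_fov', 'cx', 'cy', 'R', 't'])
top [0.31324069 0.22066615 1.241918  ] [ 0.14292783  0.00908653 -0.9896914 ] 424.89039899372636 287.37649511245695 210.6783542569023 dict_keys(['vertical_fov', 'cx', 'cy', 'R', 't'])
wrist [0.1837527  0.60210377 0.3738336 ] [ 0.27654765 -0.12504941 -0.95282949] 367.4418230027368 276.92701625878374 205.24791296374258 dict_keys(['vertical_fov', 'cx', 'cy', 'R', 't'])
```

View pics/scene0.png

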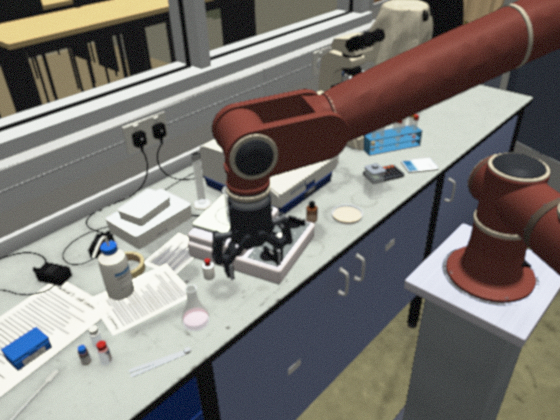

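View pics/top0.png

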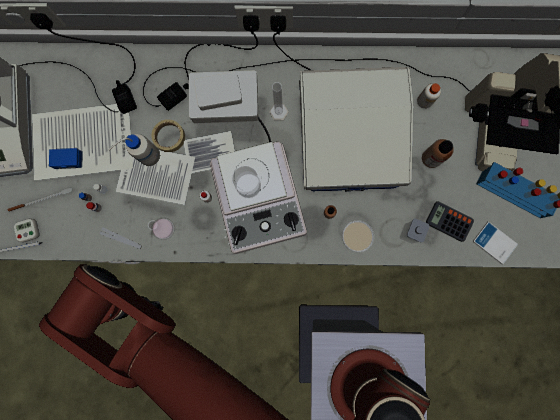

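View pics/wrist0.png

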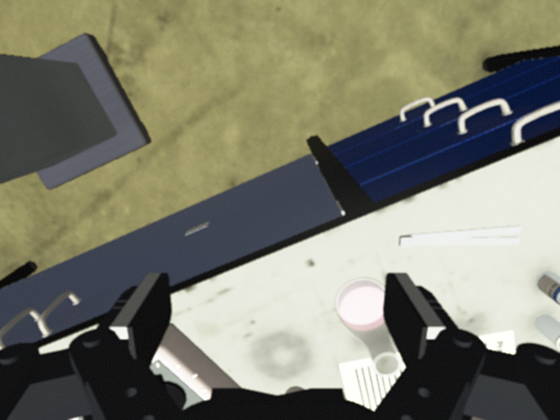

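The scene view shows the gripper hiding the stirrer. The top view shows the stirrer at about (260,197), the beaker at (247,182), and the dials at (239,232) and (291,219). The wrist view sees mostly floor, with the flask at (362,303). I'll zoom the top view next.

Run:
```python
from h import *
z=load('top0');im=z['im'][125:265,190:350,::-1]
cv2.imwrite('pics/top0z.png',cv2.resize(im,None,fx=5,fy=5,interpolation=cv2.INTER_CUBIC)[:, :800][:600])
cv2.imwrite('pics/top0y.png',cv2.resize(z['im'][195:255,215:315,::-1],None,fx=8,fy=8,interpolation=cv2.INTER_CUBIC))
for u,v,h in [(239,232,.08),(291,219,.08),(265,226,.076),(250,179,.1),(204,196,.05),(330,211,.06),(161,228,.05),(275,231,0),(235,250,.058),(305,233,.058)]: print(u,v,onz(z,u,v,h).round(3), z['d'][v,u])
```

```text
239 232 [0.42  0.363 0.08 ] 1.1597924
291 219 [0.458 0.221 0.08 ] 1.164503
265 226 [0.438 0.292 0.076] 1.1664748
250 179 [0.565 0.335 0.1  ] 1.1280314
204 196 [0.524 0.47  0.05 ] 1.2041248
330 211 [0.485 0.112 0.06 ] 1.1927496
161 228 [0.431 0.588 0.05 ] 1.1773975
275 231 [0.432 0.267 0.   ] 1.18507
235 250 [0.372 0.376 0.058] 1.1825451
305 233 [0.422 0.181 0.058] 1.193039
```

View pics/top0z.png

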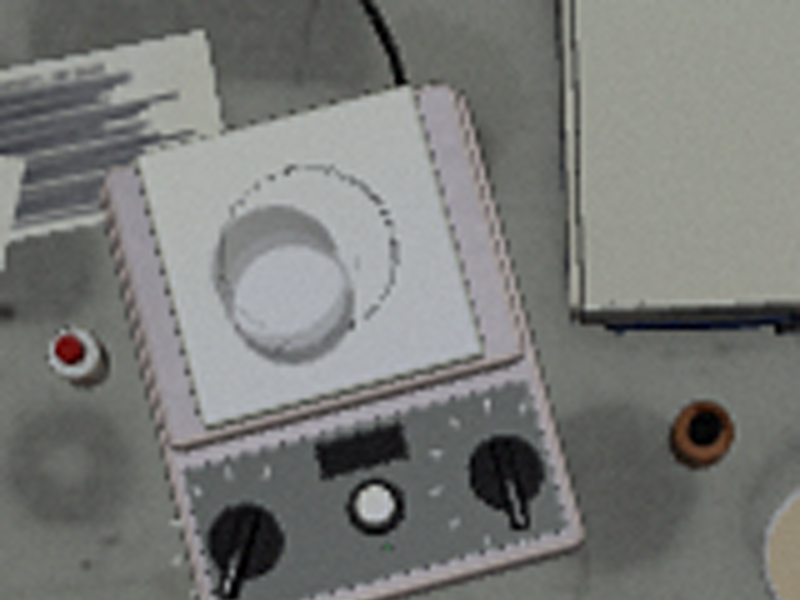

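View pics/top0y.png

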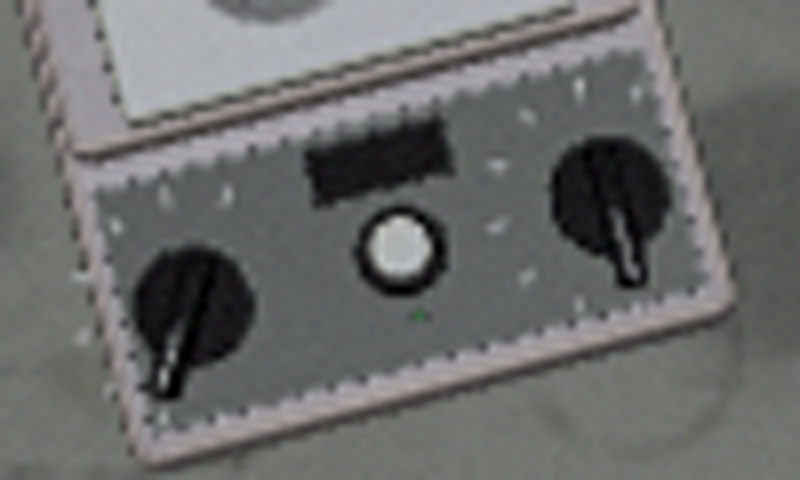

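The speed pointer is at the front, so it starts near 0. The beaker is offset to the front-left of the ring centre. I'll move over the stirrer for a wrist view with the jaws shut.

Call:
{"op": "drive_tool", "data": {"moves": [{"tx": -0.034, "ty": -0.016, "tz": -0.01, "az": -3.8}, {"tx": -0.068, "ty": -0.031, "tz": -0.02, "az": -7.6}, {"tx": -0.102, "ty": -0.047, "tz": -0.03, "az": -11.4}, {"tx": -0.136, "ty": -0.062, "tz": -0.04, "az": -15.2}, {"tx": -0.17, "ty": -0.078, "tz": -0.05, "az": -19}, {"tx": -0.204, "ty": -0.094, "tz": -0.06, "az": -22.8}, {"tx": -0.238, "ty": -0.109, "tz": -0.07, "az": -26.6}, {"tx": -0.272, "ty": -0.125, "tz": -0.08, "az": -30.4}, {"tx": -0.306, "ty": -0.14, "tz": -0.09, "az": -34.2}, {"tx": -0.339, "ty": -0.156, "tz": -0.097, "az": -38}], "hand": 0}}

```text
invalid input at $.moves[0]: expected keys tx, ty, tz, ax, ay, az
```

Run:
```python
from h import *
s=read_state();print(s['t'],s['tool_pos'].round(4) if hasattr(s['tool_pos'],'round') else s['tool_pos'],s['tool_rot'],s['joint_positions'],s['gripper_width'])
grab('wrist','w1')
grab('scene','s1')
```

```text
0.15 [0.2541 0.5708 0.4037] [ 2.07864005e-01  9.78157419e-01 -7.44823578e-04 -2.54356565e-04] [ 1.03300679e+00  5.32150558e-02  1.61398086e+00  1.07985044e-06
  1.47597086e+00 -1.19007989e-01] 0.08509891675242263
```

View pics/w1.png

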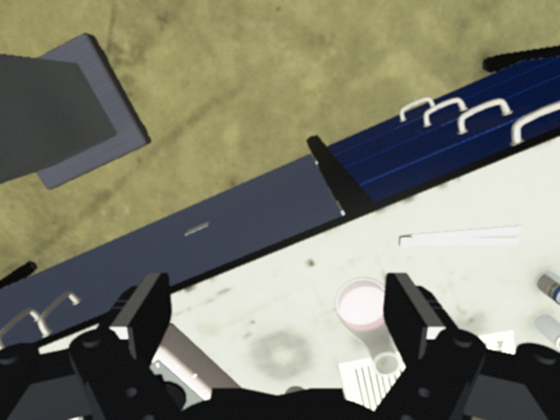

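View pics/s1.png

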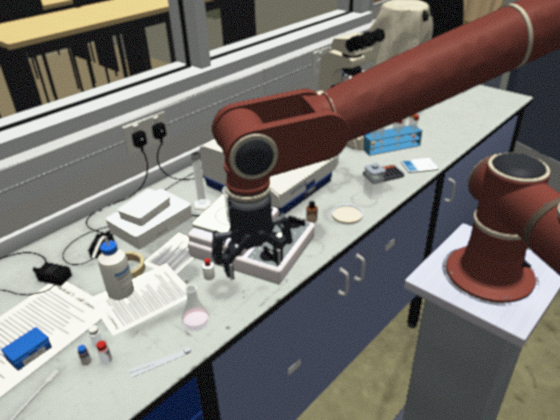

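The move was refused because all six keys are needed, so these pictures are unchanged. Moving again.

Call:
{"op": "drive_tool", "data": {"moves": [{"tx": -0.034, "ty": -0.016, "tz": -0.01, "ax": 0, "ay": 0, "az": -3.8}, {"tx": -0.068, "ty": -0.031, "tz": -0.02, "ax": 0, "ay": 0, "az": -7.6}, {"tx": -0.102, "ty": -0.047, "tz": -0.03, "ax": 0, "ay": 0, "az": -11.4}, {"tx": -0.136, "ty": -0.062, "tz": -0.04, "ax": 0, "ay": 0, "az": -15.2}, {"tx": -0.17, "ty": -0.078, "tz": -0.05, "ax": 0, "ay": 0, "az": -19}, {"tx": -0.204, "ty": -0.094, "tz": -0.06, "ax": 0, "ay": 0, "az": -22.8}, {"tx": -0.238, "ty": -0.109, "tz": -0.07, "ax": 0, "ay": 0, "az": -26.6}, {"tx": -0.272, "ty": -0.125, "tz": -0.08, "ax": 0, "ay": 0, "az": -30.4}, {"tx": -0.306, "ty": -0.14, "tz": -0.09, "ax": 0, "ay": 0, "az": -34.2}, {"tx": -0.339, "ty": -0.156, "tz": -0.097, "ax": 0, "ay": 0, "az": -38}], "hand": 0}}

```text
t: 1.08
tool_pos: [0.5014, 0.289, 0.5024]
tool_rot: [-0.123, 0.992, -0.0, 0.0]
wrist_force: [0.4, 0.7, 0.4]
gripper_width: -0.0001
```

Run:
```python
from h import *
s=read_state();print(s['t'],s['tool_pos'],s['tool_rot'],s['joint_positions'],s['gripper_width'])
grab('wrist','w2')
grab('scene','s2')
```

```text
1.0833 [0.5013595  0.28898158 0.5023969 ] [-1.23495518e-01  9.92345034e-01 -1.77773071e-04  3.99444716e-04] [ 3.94408934e-01 -9.66886697e-02  1.59928006e+00 -5.57427627e-04
  1.63832647e+00 -1.42404842e+00] -0.00013416093240830562
```

View pics/w2.png

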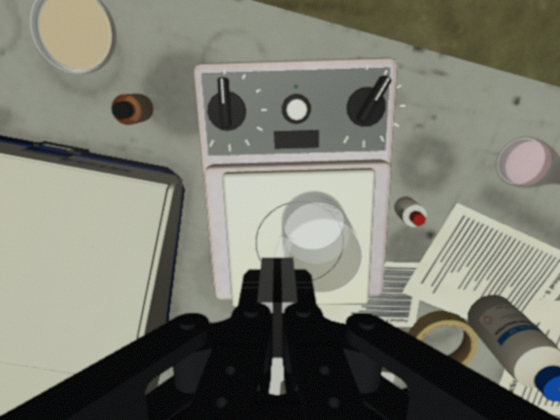

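View pics/s2.png

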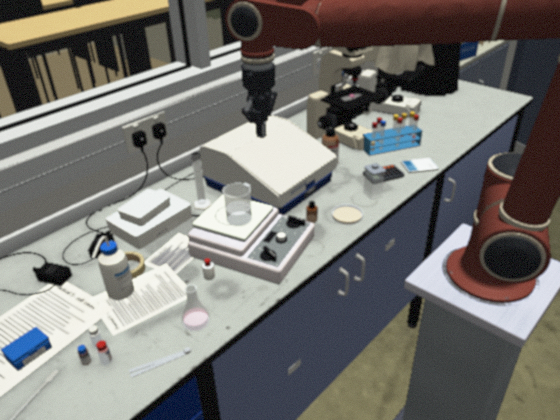

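The wrist view shows the speed dial at (227,110) with its pointer near vertical, the heat dial at (366,106), the button at (296,108), and the beaker at about (314,225). The scene view shows the beaker standing at (237,205).

Run:
```python
from h import *
z=load('w2');im=z['im']
cv2.imwrite('pics/w2a.png',cv2.resize(im[160:310,200:400,::-1],None,fx=4,fy=4,interpolation=cv2.INTER_CUBIC))
cv2.imwrite('pics/w2b.png',cv2.resize(im[55:175,190:410,::-1],None,fx=3.6,fy=3.6,interpolation=cv2.INTER_CUBIC))
z=load('s2')
cv2.imwrite('pics/s2a.png',cv2.resize(z['im'][170:280,180:320,::-1],None,fx=5,fy=5,interpolation=cv2.INTER_CUBIC))
```

```text
(no output)
```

View pics/w2a.png

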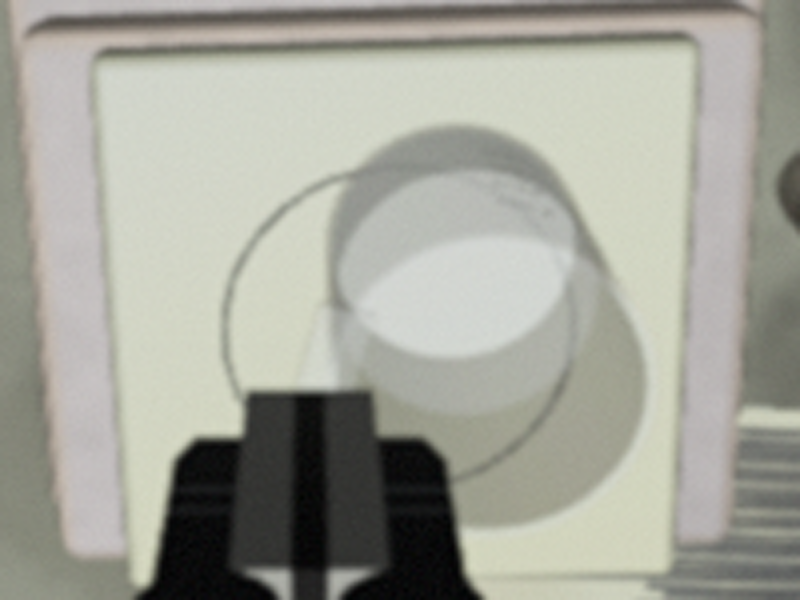

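View pics/w2b.png

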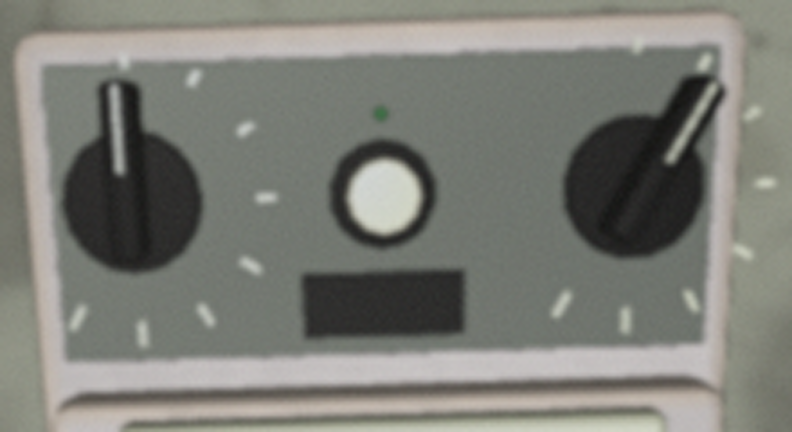

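View pics/s2a.png

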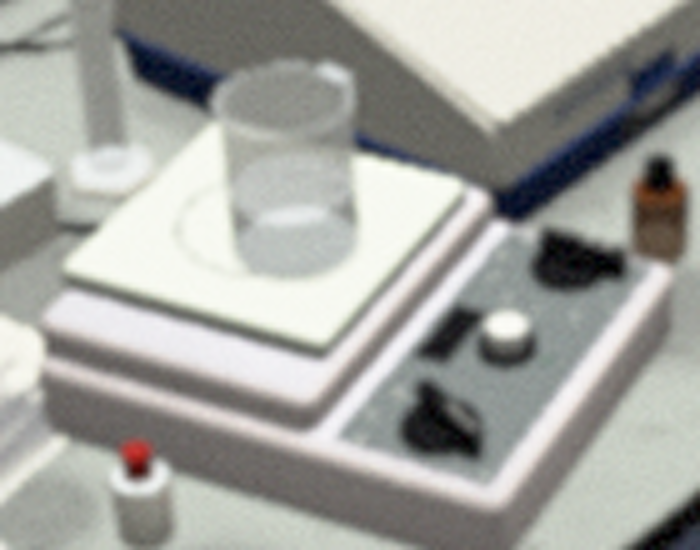

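```bash
cat > m1.py <<'E'
from h import *
from scipy.optimize import least_squares
w=load('w2');s=load('s2');t=load('top0')
def fit(P,r=None):
    P=np.array(P)[:,:2]
    f=lambda c:np.hypot(*(P-c[:2]).T)-(r or c[2])
    c=least_squares(f,[*P.mean(0),.04][:2 if r else 3]).x
    return c.round(4),(f(c)*1000).round(1)
W=lambda x,y,h:onz(w,200+(x+.5)/4-.5,160+(y+.5)/4-.5,h)
S=lambda x,y,h:onz(s,180+(x+.5)/5-.5,170+(y+.5)/5-.5,h)
D=lambda x,y,h:onz(w,190+(x+.5)/3.6-.5,55+(y+.5)/3.6-.5,h)
T=lambda x,y,h:onz(t,190+(x+.5)/5-.5,125+(y+.5)/5-.5,h)
if __name__=='__main__':
    print('ring w',fit([W(*p,.1) for p in[(222,330),(240,260),(280,200),(340,172),(240,390),(572,340),(540,430),(455,480)]]))
    print('ring top',fit([T(*p,.1) for p in[(230,210),(265,178),(305,165),(350,178),(385,215),(398,250),(392,290),(365,322)]]))
    print('base w',fit([W(*p,.1) for p in[(330,235),(345,180),(390,140),(455,124),(510,137),(550,168),(575,205)]],.0355))
    print('base w free',fit([W(*p,.1) for p in[(330,235),(345,180),(390,140),(455,124),(510,137),(550,168),(575,205)]]))
    print('base scene',fit([S(*p,.1) for p in[(235,245),(250,265),(272,274),(297,278),(325,272),(345,260),(356,243)]],.0355))
    print('rim w',fit([W(*p,.192) for p in[(645,390),(630,440),(600,485),(550,517),(490,526)]],.0355))
    print('rim scene',fit([S(*p,.192) for p in[(212,100),(218,80),(240,68),(270,62),(235,125),(270,140),(310,138),(345,120),(356,95)]]))
    print('plate corners w',[W(*p,.1).round(4)[:2] for p in[(95,52),(694,38)]])
    print('plate scene',[S(*p,.1).round(4)[:2] for p in[(65,268),(322,345),(465,185)]])
    print('plate top',[T(*p,.1).round(4)[:2] for p in[(205,425),(482,352),(412,88),(137,158)]])
    print('button',D(384,196,.076).round(4), S(507,325,.076).round(4),T(376,503,.076).round(4))
    print('skirtR',D(133,201,.066).round(4),T(506,473,.066).round(4));print('skirtL',D(634,186,.066).round(4),T(245,540,.066).round(4))
    a=D(120,172,.084);b=D(115,85,.084);print('ptr',a,b,np.degrees(np.arctan2(*(b-a)[1::-1])))
    # tip of bar two corners
    print('flanks',[D(*p,.084).round(4)[:2] for p in[(99,95),(136,95),(100,85),(137,85)]])
E
python3 m1.py
```

```text
ring w (array([0.5775, 0.3335, 0.0488]), array([ 0.2, -0.4,  1.2, -0.2, -0.9, -1.4,  1.3,  0.2]))
ring top (array([0.574 , 0.3329, 0.05  ]), array([-0.3, -0.2,  1.2, -0.3, -1.3,  0.4,  1. , -0.5]))
base w (array([0.552 , 0.3412]), array([-1.9,  0.3,  0.7,  0.5, -0.2, -0.9, -0.6]))
base w free (array([0.5498, 0.3404, 0.0337]), array([-0.6,  0.6,  0.3, -0.1, -0.4, -0.5,  0.6]))
base scene (array([0.5537, 0.3318]), array([-2.5, -1.4, -0.2,  2.1,  1.2, -1. , -3.4]))
rim w (array([0.5474, 0.3367]), array([-0.5, -0.2,  0.7,  0.6, -0.9]))
rim scene (array([0.546 , 0.3386, 0.0378]), array([-0.9,  2.4,  1.4, -1. , -4.1,  1.3,  2.8,  0.4, -2.2]))
plate corners w [array([0.5215, 0.2363]), array([0.48  , 0.3853])]
plate scene [array([0.6258, 0.4298]), array([0.4765, 0.3897]), array([0.5187, 0.2397])]
plate top [array([0.479 , 0.3856]), array([0.5213, 0.2355]), array([0.67  , 0.2767]), array([0.628 , 0.4283])]
button [0.4424 0.2943 0.076 ] [0.4391 0.2951 0.076 ] [0.4403 0.2931 0.076 ]
skirtR [0.4625 0.2228 0.066 ] [0.4592 0.2216 0.066 ]
skirtL [0.4218 0.3662 0.066 ] [0.4197 0.3661 0.066 ]
ptr [0.45405066 0.21966685 0.084     ] [0.43156223 0.21362141 0.084     ] -164.95323036375552
flanks [array([0.4352, 0.2098]), array([0.4327, 0.2198]), array([0.4326, 0.2096]), array([0.4301, 0.2195])]
```

```bash
cat >> h.py <<'E'
from scipy.spatial.transform import Rotation as Ro
def pose(tip,yaw,tilt,L):
    """tool tilted so z leans to heading yaw (deg) by tilt; tool y = yaw+90; returns TCP,R"""
    c=np.radians(yaw);u=np.array([np.cos(c),np.sin(c),0]);th=np.radians(tilt)
    zt=np.array([0,0,-1])*np.cos(th)+u*np.sin(th);yt=np.array([-u[1],u[0],0]);xt=np.cross(yt,zt)
    R=np.stack([xt,yt,zt],1);return np.array(tip)-L*zt,R
def rel(p,R,s=None):
    s=s or read_state();R0=Ro.from_quat(s['tool_rot']).as_matrix()
    return (R0.T@(p-np.array(s['tool_pos']))).round(4),Ro.from_matrix(R0.T@R).as_rotvec(degrees=True).round(2)
E
python3 - <<'E'
from h import *
w=load('w2');d=w['d']
for v in (262,266,272,280,290): print(v,[ (d[v,u]).round(3) for u in (270,275,280,285)])
s=read_state();R0=Ro.from_quat(s['tool_rot']).as_matrix()
for L in(.16,.173,.186):
  for x in (-.011,.011): print(L,x,proj(w,np.array(s['tool_pos'])+R0@[x,0,L]))
u=np.array([np.cos(np.radians(-12)),np.sin(np.radians(-12)),0]);b=np.array([.551,.339,0])
for dist,z in((.1,.2),(.059,.115)):
  p,R=pose(b-dist*u+[0,0,z],-12,25,.170);print(p,rel(p,R))
E
```

```text
262 [np.float32(0.148), np.float32(0.149), np.float32(0.148), np.float32(0.148)]
266 [np.float32(0.145), np.float32(0.145), np.float32(0.145), np.float32(0.144)]
272 [np.float32(0.14), np.float32(0.14), np.float32(0.14), np.float32(0.142)]
280 [np.float32(0.134), np.float32(0.136), np.float32(0.134), np.float32(0.135)]
290 [np.float32(0.127), np.float32(0.128), np.float32(0.127), np.float32(0.127)]
0.16 -0.011 (np.float64(271.8793015575245), np.float64(316.7790192834742))
0.16 0.011 (np.float64(272.12686112119894), np.float64(268.52763509239367))
0.173 -0.011 (np.float64(272.2173203803804), np.float64(299.47785172751736))
0.173 0.011 (np.float64(272.4596505099546), np.float64(254.3076614808807))
0.186 -0.011 (np.float64(272.50767342778255), np.float64(284.61641093246675))
0.186 0.011 (np.float64(272.74366573996633), np.float64(242.1717905291704))
[0.38291012 0.37472861 0.35407232] (array([0.0963, 0.1138, 0.1482]), array([  5.53, -24.43,  25.3 ]))
[0.42301417 0.36620423 0.26907232] (array([0.0596, 0.0962, 0.2333]), array([  5.53, -24.43,  25.3 ]))
```

Call:
{"op": "drive_tool", "data": {"moves": [{"tx": 0.016, "ty": 0.019, "tz": 0.025, "ax": 0.9, "ay": -4.1, "az": 4.2}, {"tx": 0.032, "ty": 0.038, "tz": 0.049, "ax": 1.8, "ay": -8.1, "az": 8.4}, {"tx": 0.048, "ty": 0.057, "tz": 0.074, "ax": 2.8, "ay": -12.2, "az": 12.6}, {"tx": 0.064, "ty": 0.076, "tz": 0.099, "ax": 3.7, "ay": -16.3, "az": 16.9}, {"tx": 0.08, "ty": 0.095, "tz": 0.123, "ax": 4.6, "ay": -20.4, "az": 21.1}, {"tx": 0.096, "ty": 0.114, "tz": 0.148, "ax": 5.53, "ay": -24.43, "az": 25.3}, {"tx": 0.084, "ty": 0.108, "tz": 0.177, "ax": 5.53, "ay": -24.43, "az": 25.3}, {"tx": 0.072, "ty": 0.102, "tz": 0.205, "ax": 5.53, "ay": -24.43, "az": 25.3}, {"tx": 0.06, "ty": 0.096, "tz": 0.233, "ax": 5.53, "ay": -24.43, "az": 25.3}, {"tx": 0.06, "ty": 0.096, "tz": 0.233, "ax": 5.53, "ay": -24.43, "az": 25.3}], "hand": 0.04}}

```text
t: 2.02
tool_pos: [0.421, 0.3645, 0.2622]
tool_rot: [0.102, 0.972, -0.026, 0.211]
wrist_force: [-1.4, -0.7, -0.9]
gripper_width: 0.0397
```

Run:
```python
from h import *
s=read_state();print(s['t'],s['tool_pos'],s['tool_rot'],s['joint_positions'],s['gripper_width'],s['wrist_force'])
grab('wrist','w3');grab('scene','s3')
z=load('s3')
cv2.imwrite('pics/s3a.png',cv2.resize(z['im'][150:280,170:330,::-1],None,fx=4.5,fy=4.5,interpolation=cv2.INTER_CUBIC))
```

```text
2.0167 [0.42101708 0.36449663 0.26224422] [ 0.10177107  0.97185662 -0.02640887  0.21080781] [ 0.64070953 -0.02222732  1.95509383 -0.39740772  0.96098608 -0.53243586] 0.03972332441247254 [-1.43118189 -0.68629333 -0.8918294 ]
```

View pics/w3.png

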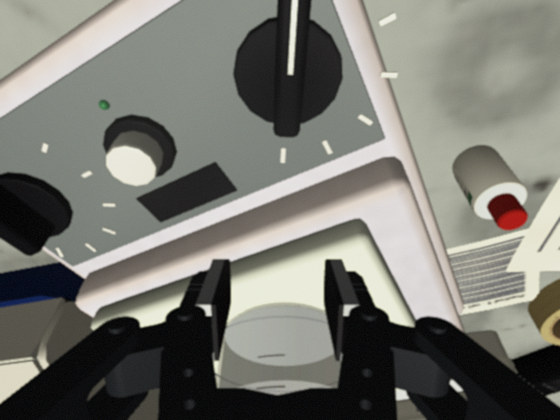

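View pics/s3a.png

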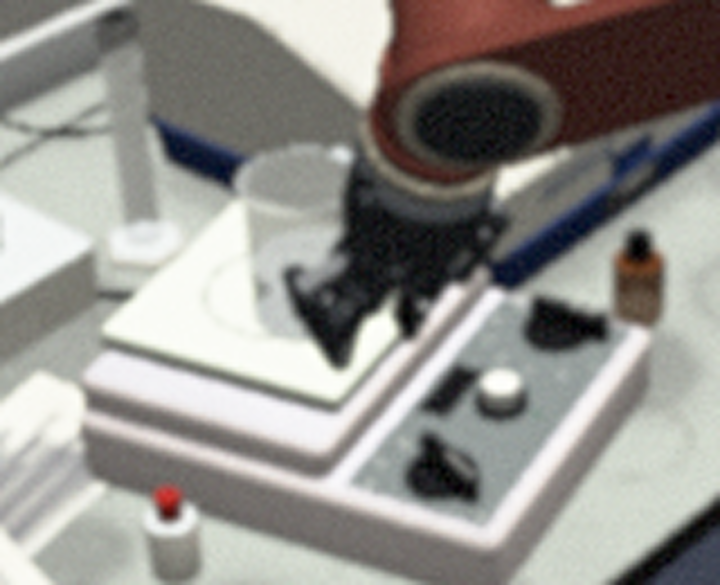

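Run:
```python
from h import *
s=read_state();print(s['t'],s['tool_pos'])
R0=Ro.from_quat(s['tool_rot']).as_matrix();zt=R0[:,2];print('tip',s['tool_pos']+.17*zt, 'tilt',np.degrees(np.arccos(-zt[2])))
u=np.array([np.cos(np.radians(-12)),np.sin(np.radians(-12)),0])
print(R0.T@u,R0.T@[0,0,1],R0.T@[-u[1],u[0],0])
```

```text
2.1167 [0.42196927 0.36582898 0.26800646]
tip [0.49181246 0.35061504 0.11376487] tilt 24.864675266390517
[-9.07305823e-01  3.70527477e-04  4.20471171e-01] [-0.42047094 -0.00216396 -0.90730342] [-5.73699927e-04  9.99997590e-01 -2.11916519e-03]
```

Call:
{"op": "drive_tool", "data": {"moves": [{"tx": -0.0048, "ty": 0, "tz": 0.001, "ax": 0, "ay": 0, "az": 0}, {"tx": -0.0096, "ty": 0, "tz": 0.0025, "ax": 0, "ay": 0, "az": 0}, {"tx": -0.0138, "ty": 0, "tz": 0.0045, "ax": 0, "ay": 0, "az": 0}, {"tx": -0.0174, "ty": 0, "tz": 0.0062, "ax": 0, "ay": 0, "az": 0}, {"tx": -0.0208, "ty": 0, "tz": 0.0078, "ax": 0, "ay": 0, "az": 0}, {"tx": -0.0242, "ty": 0, "tz": 0.0093, "ax": 0, "ay": 0, "az": 0}, {"tx": -0.0276, "ty": 0, "tz": 0.0108, "ax": 0, "ay": 0, "az": 0}, {"tx": -0.031, "ty": 0, "tz": 0.0123, "ax": 0, "ay": 0, "az": 0}, {"tx": -0.0344, "ty": 0, "tz": 0.0138, "ax": 0, "ay": 0, "az": 0}, {"tx": -0.0344, "ty": 0, "tz": 0.0138, "ax": 0, "ay": 0, "az": 0}], "hand": 0.04}}

```text
t: 2.95
tool_pos: [0.4588, 0.3579, 0.27]
tool_rot: [0.102, 0.971, -0.024, 0.214]
wrist_force: [-0.2, 0.3, 0.3]
gripper_width: 0.0403
```

Run:
```python
from h import *
grab('scene','s4');grab('top','t4')
s=read_state();print(s['t'],s['tool_pos'],s['wrist_force'])
R0=Ro.from_quat(s['tool_rot']).as_matrix();zt=R0[:,2];print('tip',s['tool_pos']+.17*zt)
z=load('s4')
cv2.imwrite('pics/s4a.png',cv2.resize(z['im'][150:280,170:330,::-1],None,fx=4.5,fy=4.5,interpolation=cv2.INTER_CUBIC))
cv2.imwrite('pics/t4a.png',cv2.resize(load('t4')['im'][125:245,190:350,::-1],None,fx=5,fy=5,interpolation=cv2.INTER_CUBIC))
```

```text
3.05 [0.45833251 0.35793024 0.2696792 ] [ 0.44624488 -0.97548032 -0.76397556]
tip [0.52813362 0.34263618 0.1154265 ]
```

View pics/s4a.png

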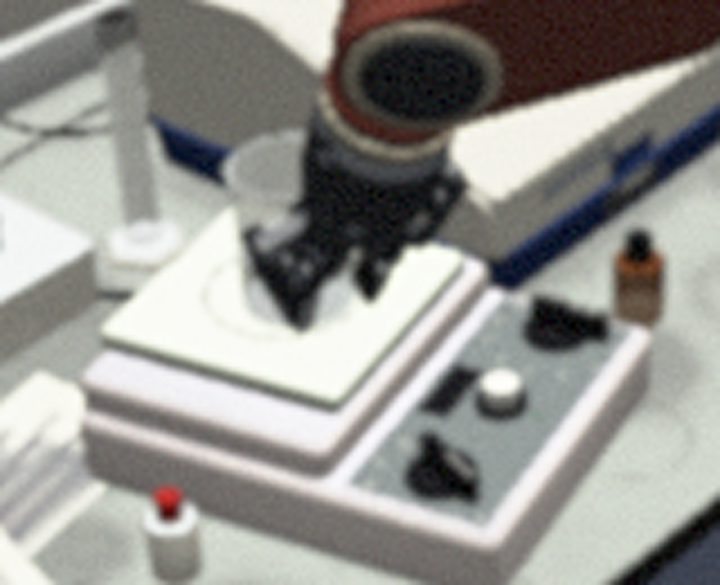

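View pics/t4a.png

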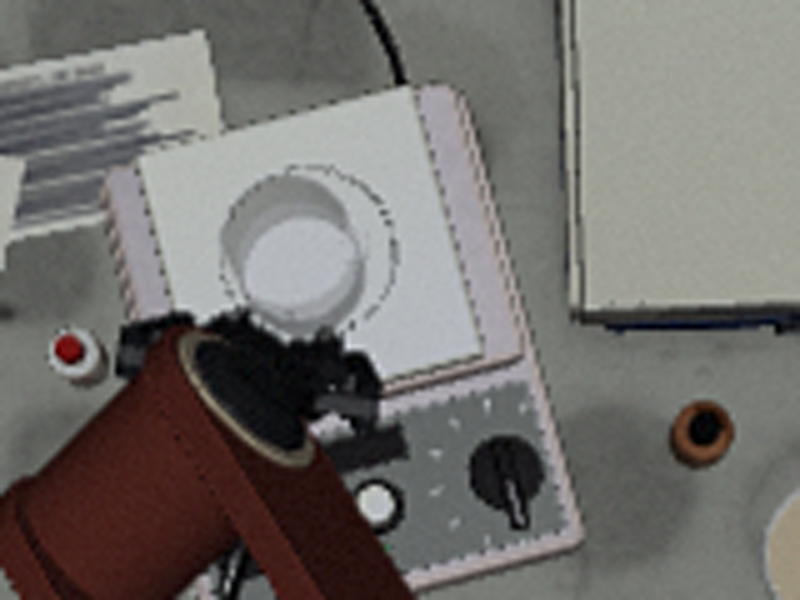

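The top view shows the beaker still about 10 mm short of the ring centre, and upright. Next is a final 10 mm push.

Call:
{"op": "drive_tool", "data": {"moves": [{"tx": -0.0012, "ty": 0, "tz": 0.0006, "ax": 0, "ay": 0, "az": 0}, {"tx": -0.0024, "ty": 0, "tz": 0.0011, "ax": 0, "ay": 0, "az": 0}, {"tx": -0.0036, "ty": 0, "tz": 0.0016, "ax": 0, "ay": 0, "az": 0}, {"tx": -0.0048, "ty": 0.0005, "tz": 0.0022, "ax": 0, "ay": 0, "az": 0}, {"tx": -0.006, "ty": 0.0005, "tz": 0.0028, "ax": 0, "ay": 0, "az": 0}, {"tx": -0.0072, "ty": 0.0005, "tz": 0.0033, "ax": 0, "ay": 0, "az": 0}, {"tx": -0.0084, "ty": 0.0005, "tz": 0.0039, "ax": 0, "ay": 0, "az": 0}, {"tx": -0.0095, "ty": 0.0005, "tz": 0.0044, "ax": 0, "ay": 0, "az": 0}, {"tx": -0.0095, "ty": 0.0005, "tz": 0.0044, "ax": 0, "ay": 0, "az": 0}, {"tx": -0.0095, "ty": 0.0005, "tz": 0.0044, "ax": 0, "ay": 0, "az": 0}], "hand": 0.04}}

```text
t: 3.88
tool_pos: [0.4688, 0.3562, 0.2698]
tool_rot: [0.102, 0.971, -0.024, 0.214]
wrist_force: [-0.1, -0.5, -0.0]
gripper_width: 0.0403
```

Run:
```python
from h import *
grab('top','t5')
s=read_state();print(s['t'],s['tool_pos'],s['wrist_force'])
R0=Ro.from_quat(s['tool_rot']).as_matrix();zt=R0[:,2];print('tip',s['tool_pos']+.17*zt)
cv2.imwrite('pics/t5a.png',cv2.resize(load('t5')['im'][125:245,190:350,::-1],None,fx=5,fy=5,interpolation=cv2.INTER_CUBIC))
# retreat pose: back 60 and up, then viewing pose
u=np.array([np.cos(np.radians(-12)),np.sin(np.radians(-12)),0]);p=np.array(s['tool_pos'])
print(rel(p-.06*u+[0,0,.03],R0))
p,R=pose([.455,.21,.33],15.6,0,.173)
print(rel(p,R))
```

```text
3.9333 [0.46880133 0.35622169 0.26979488] [ 0.04722621 -0.73469282 -0.13310141]
tip [0.53865467 0.34093138 0.11556545]
(array([ 0.0418, -0.0001, -0.0525]), array([0., 0., 0.]))
(array([-0.1134, -0.1465, -0.2041]), array([ -6.14,  24.35, -27.17]))
```

View pics/t5a.png

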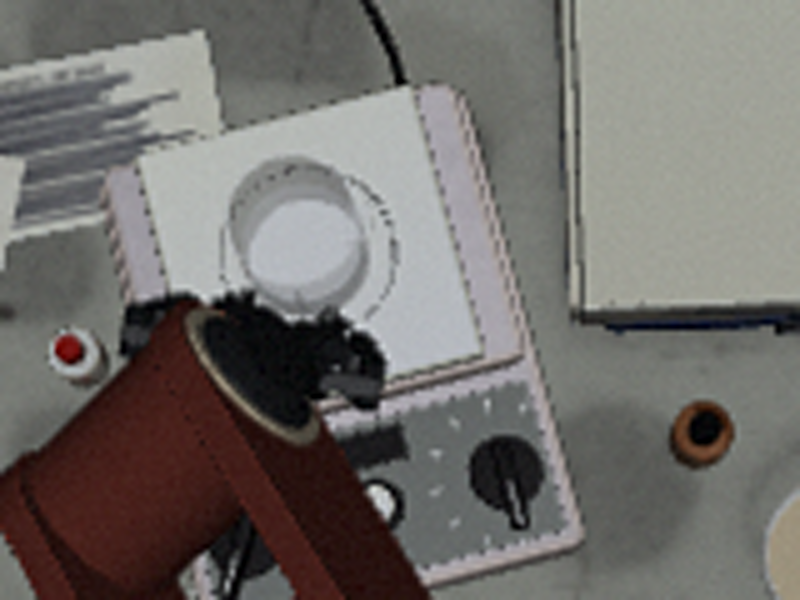

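Run:
```python
from m1 import *
print(T(301,229,.192),'ring',.574,.3329)
print(fit([T(*p,.192) for p in [(229,215),(237,190),(262,164),(292,157),(325,164),(350,185)]],.036))
print('before',fit([T(*p,.192) for p in [(213,262),(220,237),(245,211),(276,203),(308,210),(330,226)]],.036))
```

```text
[0.56664499 0.32699474 0.192     ] ring 0.574 0.3329
(array([0.5678, 0.3296]), array([-1.4, -0.3,  1.2,  0.4, -0.3, -1.2]))
before (array([0.5436, 0.337 ]), array([-1.5, -0. ,  1.1,  0.5, -0.5, -1.1]))
```

Call:
{"op": "drive_tool", "data": {"moves": [{"tx": -0.0009, "ty": 0, "tz": 0.0004, "ax": 0, "ay": 0, "az": 0}, {"tx": -0.0018, "ty": 0.0005, "tz": 0.0008, "ax": 0, "ay": 0, "az": 0}, {"tx": -0.0027, "ty": 0.001, "tz": 0.0013, "ax": 0, "ay": 0, "az": 0}, {"tx": -0.0027, "ty": 0.001, "tz": 0.0013, "ax": 0, "ay": 0, "az": 0}, {"tx": 0.003, "ty": 0.001, "tz": -0.0013, "ax": 0, "ay": 0, "az": 0}, {"tx": 0.011, "ty": 0.001, "tz": -0.006, "ax": 0, "ay": 0, "az": 0}, {"tx": 0.02, "ty": 0.001, "tz": -0.015, "ax": 0, "ay": 0, "az": 0}, {"tx": 0.03, "ty": 0.001, "tz": -0.03, "ax": 0, "ay": 0, "az": 0}, {"tx": 0.04, "ty": 0.001, "tz": -0.05, "ax": 0, "ay": 0, "az": 0}, {"tx": 0.04, "ty": 0.001, "tz": -0.08, "ax": 0, "ay": 0, "az": 0}], "hand": 0.04}}

```text
t: 4.77
tool_pos: [0.3976, 0.3715, 0.3226]
tool_rot: [0.101, 0.972, -0.026, 0.211]
wrist_force: [0.3, 0.6, -0.7]
gripper_width: 0.0406
```

Run:
```python
from h import *
s=read_state();print(s['t'],s['tool_pos'],s['wrist_force'])
p,R=pose([.50,.27,.33],15.6,0,.173)
print(rel(p,R))
```

```text
4.7667 [0.39763347 0.37149537 0.32261118] [ 0.2663551   0.61923579 -0.683921  ]
(array([-0.185 , -0.0793, -0.1131]), array([ -6.34,  24.  , -27.09]))
```

Call:
{"op": "drive_tool", "data": {"moves": [{"tx": -0.01, "ty": -0.008, "tz": -0.025, "ax": -0.6, "ay": 2.4, "az": -2.7}, {"tx": -0.025, "ty": -0.016, "tz": -0.045, "ax": -1.3, "ay": 4.8, "az": -5.4}, {"tx": -0.045, "ty": -0.024, "tz": -0.06, "ax": -1.9, "ay": 7.2, "az": -8.1}, {"tx": -0.066, "ty": -0.032, "tz": -0.07, "ax": -2.5, "ay": 9.6, "az": -10.8}, {"tx": -0.088, "ty": -0.04, "tz": -0.08, "ax": -3.2, "ay": 12, "az": -13.5}, {"tx": -0.11, "ty": -0.048, "tz": -0.088, "ax": -3.8, "ay": 14.4, "az": -16.3}, {"tx": -0.132, "ty": -0.056, "tz": -0.096, "ax": -4.4, "ay": 16.8, "az": -19}, {"tx": -0.155, "ty": -0.066, "tz": -0.104, "ax": -5.1, "ay": 19.6, "az": -22.1}, {"tx": -0.185, "ty": -0.079, "tz": -0.113, "ax": -6.34, "ay": 24, "az": -27.1}, {"tx": -0.185, "ty": -0.079, "tz": -0.113, "ax": -6.34, "ay": 24, "az": -27.1}], "hand": 0}}

```text
t: 5.6
tool_pos: [0.5018, 0.2686, 0.5081]
tool_rot: [-0.135, 0.991, 0.0, 0.003]
wrist_force: [0.7, -0.9, 2.0]
gripper_width: -0.0003
```

Run:
```python
from h import *
s=read_state();print(s['t'],s['tool_pos'],s['joint_positions'])
grab('wrist','w6');grab('top','t6');grab('scene','s6')
print(optics.camera_params('wrist')['t']-load('w6')['t'])
cv2.imwrite('pics/w6a.png',cv2.resize(load('w6')['im'][150:300,200:400,::-1],None,fx=4,fy=4,interpolation=cv2.INTER_CUBIC))
cv2.imwrite('pics/s6a.png',cv2.resize(load('s6')['im'][170:280,180:320,::-1],None,fx=5,fy=5,interpolation=cv2.INTER_CUBIC))
cv2.imwrite('pics/t6a.png',cv2.resize(load('t6')['im'][125:245,190:350,::-1],None,fx=5,fy=5,interpolation=cv2.INTER_CUBIC))
```

```text
5.6 [0.5017576  0.26856318 0.50807176] [ 3.60844052e-01 -1.22014169e-01  1.61346991e+00 -8.04188851e-04
  1.64452390e+00 -1.48176211e+00]
[-0.00281929  0.00505447 -0.00091209]
```

View pics/w6a.png

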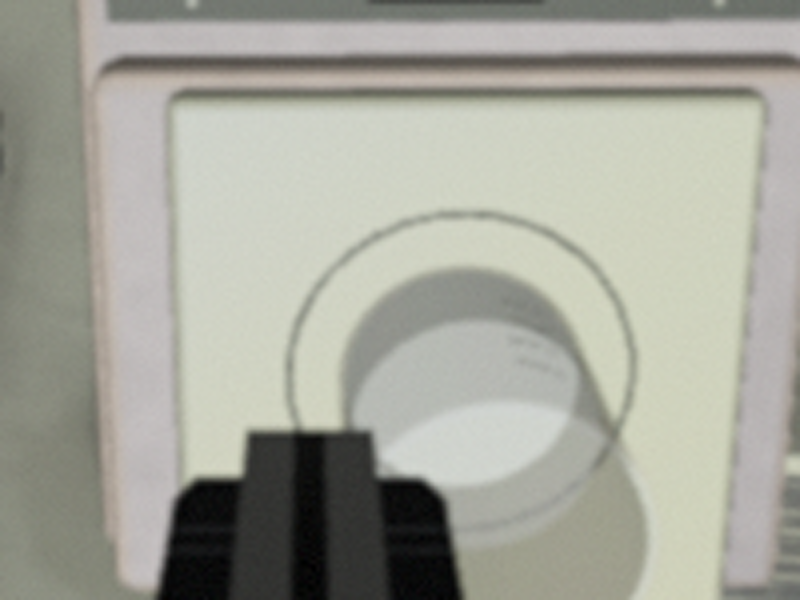

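View pics/s6a.png

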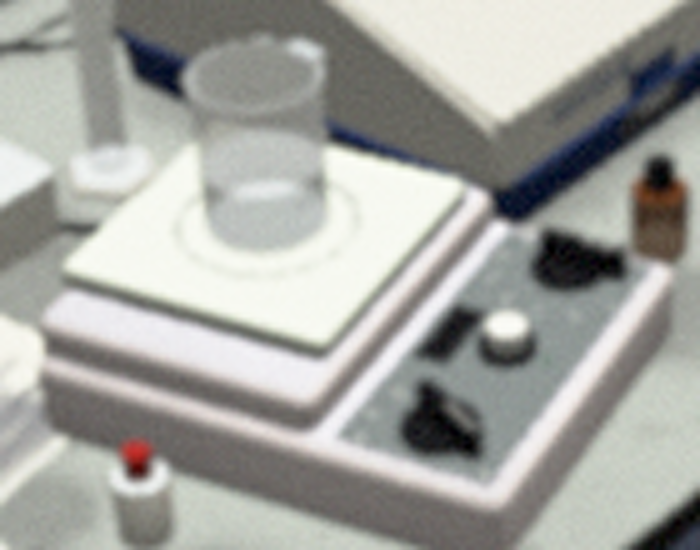

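View pics/t6a.png

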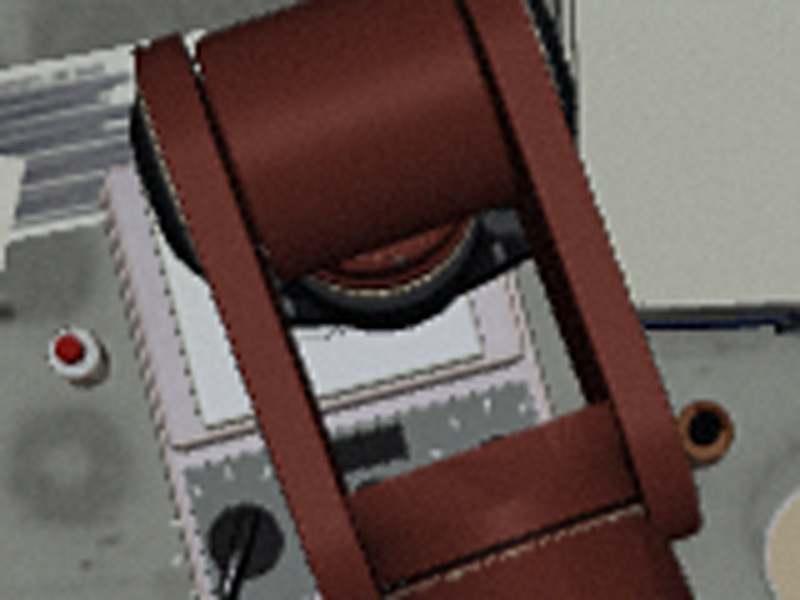

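The beaker base is concentric with the ring to about 3 mm in both the wrist and scene views, and it is upright. Now I'll refine the dial axis.

Run:
```python
from h import *
z=load('w6')
cv2.imwrite('pics/w6b.png',cv2.resize(z['im'][40:170,190:410,::-1],None,fx=3.6,fy=3.6,interpolation=cv2.INTER_CUBIC))
print(np.array(read_state()['tool_pos']))
```

```text
[0.4993022  0.27064955 0.50272595]
```

View pics/w6b.png

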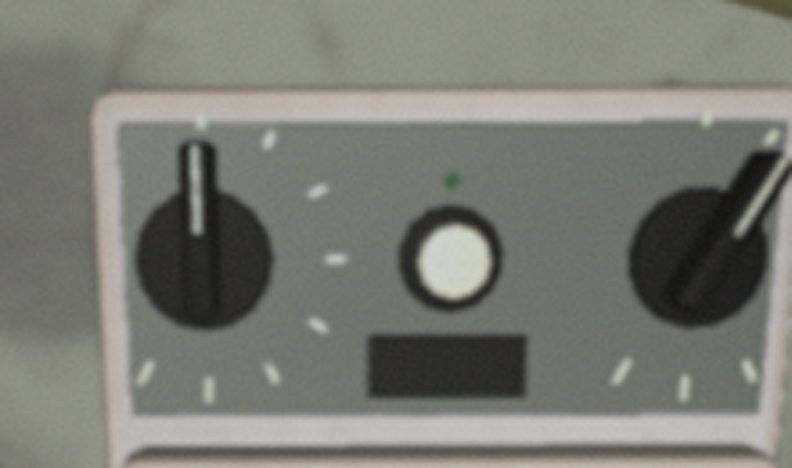

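```bash
cat > dial.py <<'E'
from h import *
A=np.array([.461,.2222]);Y=np.radians(15.6)
ex=np.array([np.cos(Y),np.sin(Y)]);ey=np.array([-ex[1],ex[0]])
def cen(phi,off=0,r=24):
    f=np.radians(phi);d=np.array([-np.cos(f),np.sin(f)]);n=np.array([np.sin(f),np.cos(f)])
    k=np.array([11*np.sign(np.sin(f)+1e-9),6.5*np.sign(np.cos(f)+1e-9)])
    if phi<15: k[0]*=phi/15
    h=11*abs(np.sin(f))+6.5*abs(np.cos(f))
    c=d*(r-k@d)+n*(-5-h-off);return A+(c[0]*ex+c[1]*ey)/1000
E
python3 - <<'E'
from dial import *
z=load('w6')
D=lambda x,y,h:onz(z,190+(x+.5)/3.6-.5,40+(y+.5)/3.6-.5,h).round(4)
print(D(205,259,.066),D(698,257,.066),D(455,261,.076))
print('edges skirtR',D(137,259,.066),D(273,259,.066),D(205,328,.066))
p0=cen(0,10);print('start',p0)
for zz in(.12,.071):
    p,R=pose([*p0,zz],15.6,0,.172);print(p,rel(p,R))
E
```

```text
[0.4624 0.2227 0.066 ] [0.4218 0.3661 0.066 ] [0.4423 0.2945 0.076 ]
edges skirtR [0.4679 0.2029 0.066 ] [0.4569 0.2425 0.066 ] [0.4824 0.2277 0.066 ]
start [0.44366587 0.19503793]
[0.44366587 0.19503793 0.292     ] (array([ 0.074 , -0.0579,  0.2107]), array([-0.  ,  0.02, -0.03]))
[0.44366587 0.19503793 0.243     ] (array([ 0.074 , -0.0579,  0.2597]), array([-0.  ,  0.02, -0.03]))
```

Call:
{"op": "drive_tool", "data": {"moves": [{"tx": 0.025, "ty": -0.02, "tz": 0.02, "ax": 0, "ay": 0, "az": 0}, {"tx": 0.05, "ty": -0.04, "tz": 0.05, "ax": 0, "ay": 0, "az": 0}, {"tx": 0.074, "ty": -0.058, "tz": 0.085, "ax": 0, "ay": 0, "az": 0}, {"tx": 0.074, "ty": -0.058, "tz": 0.12, "ax": 0, "ay": 0, "az": 0}, {"tx": 0.074, "ty": -0.058, "tz": 0.155, "ax": 0, "ay": 0, "az": 0}, {"tx": 0.074, "ty": -0.058, "tz": 0.19, "ax": 0, "ay": 0, "az": 0}, {"tx": 0.074, "ty": -0.058, "tz": 0.215, "ax": 0, "ay": 0, "az": 0}, {"tx": 0.074, "ty": -0.058, "tz": 0.235, "ax": 0, "ay": 0, "az": 0}, {"tx": 0.074, "ty": -0.058, "tz": 0.244, "ax": 0, "ay": 0, "az": 0}, {"tx": 0.074, "ty": -0.058, "tz": 0.244, "ax": 0, "ay": 0, "az": 0}], "hand": 0}}

```text
t: 6.58
tool_pos: [0.4412, 0.1953, 0.2551]
tool_rot: [-0.136, 0.991, -0.0, -0.003]
wrist_force: [-0.2, -0.7, -0.3]
gripper_width: -0.0001
```

Run:
```python
from h import *
grab('wrist','w7');grab('top','t7')
s=read_state();print(s['t'],s['tool_pos'],s['tool_rot'],s['wrist_force'])
grab('scene','s7')
s=read_state();print(s['t'],s['tool_pos'],s['tool_rot'],s['wrist_force'])
cv2.imwrite('pics/s7a.png',cv2.resize(load('s7')['im'][150:280,200:360,::-1],None,fx=4.5,fy=4.5,interpolation=cv2.INTER_CUBIC))
```

```text
6.6833 [0.4432597  0.19546758 0.25904997] [-1.35863155e-01  9.90727561e-01  4.56335574e-06  3.19276223e-04] [ 0.34267602 -1.0301438   0.86698313]
6.7333 [0.44381785 0.1954762  0.26003864] [-1.35762712e-01  9.90740527e-01  1.18348150e-04  1.29632518e-03] [ 0.83384376 -0.45196439  0.84910555]
```

View pics/w7.png

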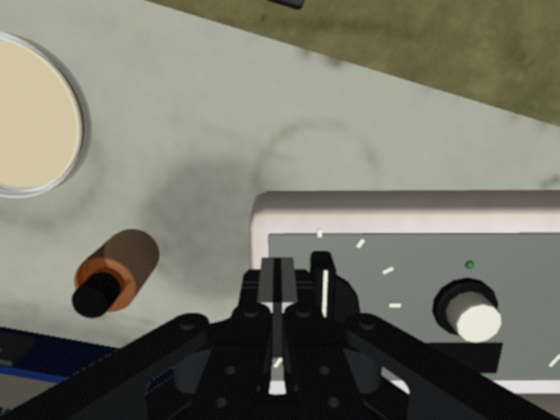

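View pics/s7a.png

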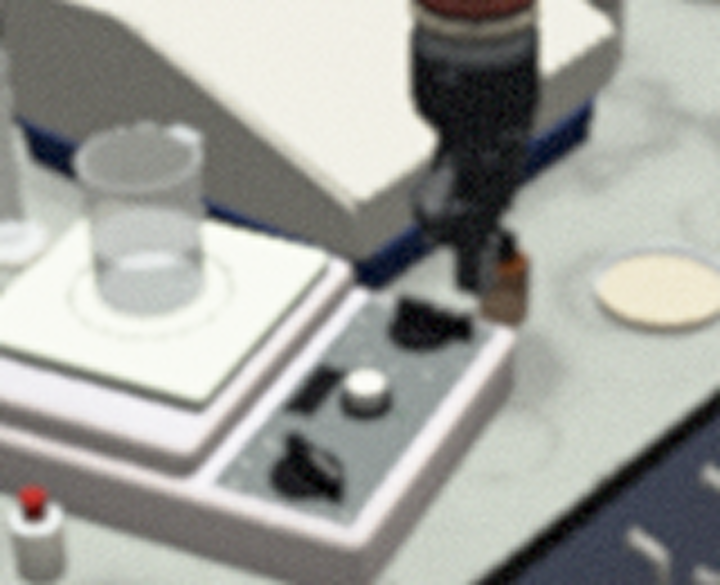

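Run:
```python
from dial import *
s=read_state()
for ph,off,zz in[(0,10,.074),(0,10,.0705),(0,3,.0705),(8,0,.0705),(15,0,.0705),(25,0,.0705),(35,0,.0705),(45,0,.0705),(55,0,.0705),(60,0,.0705),(70,0,.07),(80,0,.07),(89,0,.07),(100,0,.07),(110,0,.07),(117,0,.07)]:
    p,R=pose([*cen(ph,off),zz],15.6,0,.172);print(ph,cen(ph,off).round(4),*rel(p,R,s))
```

```text
0 [0.4437 0.195 ] [ 0.0003 -0.0004  0.014 ] [-0.01  0.15  0.01]
0 [0.4437 0.195 ] [ 0.0003 -0.0004  0.0175] [-0.01  0.15  0.01]
0 [0.4418 0.2018] [0.0003 0.0066 0.0175] [-0.01  0.15  0.01]
8 [0.4341 0.2055] [0.0067 0.0123 0.0175] [-0.01  0.15  0.01]
15 [0.4282 0.2077] [0.0118 0.016  0.0175] [-0.01  0.15  0.01]
25 [0.4277 0.212 ] [0.0112 0.0202 0.0175] [-0.01  0.15  0.01]
35 [0.4279 0.2162] [0.0098 0.0243 0.0175] [-0.01  0.15  0.01]
45 [0.4288 0.2204] [0.0078 0.0281 0.0175] [-0.01  0.15  0.01]
55 [0.4304 0.2244] [0.0052 0.0314 0.0175] [-0.01  0.15  0.01]
60 [0.4315 0.2262] [0.0036 0.0329 0.0175] [-0.01  0.15  0.01]
70 [0.4341 0.2296] [0.0002 0.0355 0.018 ] [-0.01  0.15  0.01]
80 [0.4373 0.2325] [-0.0036  0.0374  0.018 ] [-0.01  0.15  0.01]
89 [0.4405 0.2346] [-0.0073  0.0385  0.0181] [-0.01  0.15  0.01]
100 [0.4413 0.2489] [-0.0119  0.0521  0.0181] [-0.01  0.15  0.01]
110 [0.4455 0.2498] [-0.0162  0.0519  0.0181] [-0.01  0.15  0.01]
117 [0.4485 0.25  ] [-0.0191  0.0513  0.0181] [-0.01  0.15  0.01]
```

```bash
sed -i 's/    h=11/    k[1]=6.5*np.clip((75-phi)\/45,-1,1)\n    h=11/' dial.py
python3 - <<'E'
from dial import *
s=read_state()
for ph,off in[(0,3),(8,0),(15,0),(25,0),(35,0),(45,0),(55,0),(60,0),(70,0),(80,0),(89,0),(100,0),(110,0),(117,0)]:
    p,R=pose([*cen(ph,off),.0705],15.6,0,.172);print(ph,cen(ph,off).round(4),*rel(p,R,s))
E
```

```text
0 [0.4418 0.2018] [0.0003 0.0066 0.0175] [-0.01  0.15  0.01]
8 [0.4341 0.2055] [0.0067 0.0123 0.0175] [-0.01  0.15  0.01]
15 [0.4282 0.2077] [0.0118 0.016  0.0175] [-0.01  0.15  0.01]
25 [0.4277 0.212 ] [0.0112 0.0202 0.0175] [-0.01  0.15  0.01]
35 [0.4275 0.2164] [0.0102 0.0245 0.0175] [-0.01  0.15  0.01]
45 [0.4275 0.2212] [0.0089 0.0291 0.0175] [-0.01  0.15  0.01]
55 [0.4281 0.2262] [0.0069 0.0338 0.0175] [-0.01  0.15  0.01]
60 [0.4288 0.2288] [0.0055 0.0362 0.0175] [-0.01  0.15  0.01]
70 [0.431 0.234] [0.0021 0.0406 0.0175] [-0.01  0.15  0.01]
80 [0.4342 0.2389] [-0.0024  0.0444  0.0175] [-0.01  0.15  0.01]
89 [0.4381 0.2427] [-0.0071  0.047   0.0176] [-0.01  0.15  0.01]
100 [0.4416 0.2461] [-0.0114  0.0493  0.0176] [-0.01  0.15  0.01]
110 [0.4454 0.2485] [-0.0157  0.0506  0.0176] [-0.01  0.15  0.01]
117 [0.4484 0.2496] [-0.019   0.0509  0.0176] [-0.01  0.15  0.01]
```

Call:
{"op": "drive_tool", "data": {"moves": [{"tx": 0.0, "ty": 0.0, "tz": 0.008, "ax": 0, "ay": 0, "az": 0}, {"tx": 0.0, "ty": 0.0, "tz": 0.0165, "ax": 0, "ay": 0, "az": 0}, {"tx": 0.0, "ty": 0.0, "tz": 0.0165, "ax": 0, "ay": 0, "az": 0}, {"tx": 0.003, "ty": 0.0066, "tz": 0.017, "ax": 0, "ay": 0, "az": 0}, {"tx": 0.007, "ty": 0.0123, "tz": 0.017, "ax": 0, "ay": 0, "az": 0}, {"tx": 0.0115, "ty": 0.016, "tz": 0.017, "ax": 0, "ay": 0, "az": 0}, {"tx": 0.011, "ty": 0.0202, "tz": 0.017, "ax": 0, "ay": 0, "az": 0}, {"tx": 0.0102, "ty": 0.0245, "tz": 0.017, "ax": 0, "ay": 0, "az": 0}, {"tx": 0.0089, "ty": 0.0291, "tz": 0.017, "ax": 0, "ay": 0, "az": 0}, {"tx": 0.0089, "ty": 0.0291, "tz": 0.017, "ax": 0, "ay": 0, "az": 0}], "hand": 0}}

```text
t: 7.57
tool_pos: [0.4273, 0.2219, 0.2431]
tool_rot: [-0.136, 0.991, 0.001, 0.001]
wrist_force: [-0.1, 0.8, -0.4]
gripper_width: -0.0002
```

Run:
```python
from dial import *
grab('wrist','w8');grab('scene','s8')
s=read_state();print(s['t'],s['tool_pos'],s['tool_rot'],s['wrist_force'])
cv2.imwrite('pics/s8a.png',cv2.resize(load('s8')['im'][170:280,240:360,::-1],None,fx=5,fy=5,interpolation=cv2.INTER_CUBIC))
for ph,off in[(60,0),(70,0),(80,0),(89,0),(100,0),(110,0),(117,0)]:
    p,R=pose([*cen(ph,off),.0705],15.6,0,.172);print(ph,cen(ph,off).round(4),*rel(p,R,s))
```

```text
7.6667 [0.42744824 0.22153306 0.24318637] [-1.36021332e-01  9.90704820e-01  4.47037855e-04  1.39859451e-03] [-0.25375052  0.80570493 -0.90614772]
60 [0.4288 0.2288] [-0.0033  0.0067  0.0007] [0.03 0.17 0.04]
70 [0.431 0.234] [-0.0067  0.0111  0.0007] [0.03 0.17 0.04]
80 [0.4342 0.2389] [-0.0112  0.0149  0.0007] [0.03 0.17 0.04]
89 [0.4381 0.2427] [-0.0159  0.0175  0.0007] [0.03 0.17 0.04]
100 [0.4416 0.2461] [-0.0203  0.0198  0.0008] [0.03 0.17 0.04]
110 [0.4454 0.2485] [-0.0246  0.0211  0.0008] [0.03 0.17 0.04]
117 [0.4484 0.2496] [-0.0278  0.0214  0.0008] [0.03 0.17 0.04]
```

View pics/w8.png

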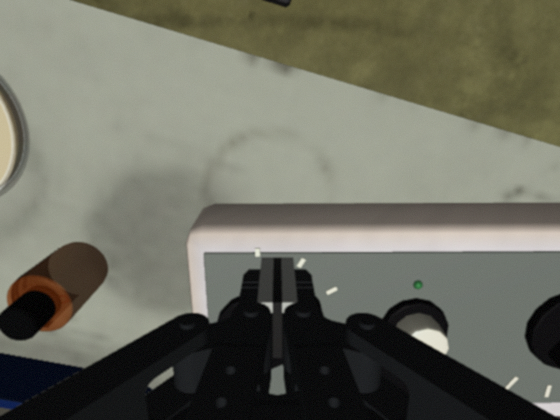

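View pics/s8a.png

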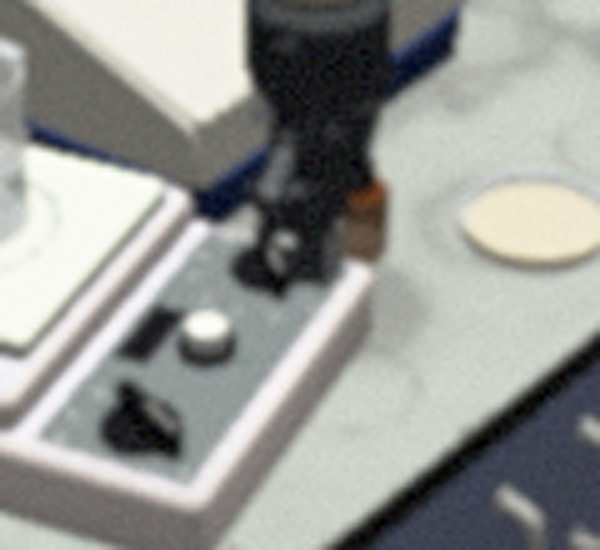

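Call:
{"op": "drive_tool", "data": {"moves": [{"tx": -0.0015, "ty": 0.0035, "tz": 0.0005, "ax": 0, "ay": 0, "az": 0}, {"tx": -0.0033, "ty": 0.0067, "tz": 0.0005, "ax": 0, "ay": 0, "az": 0}, {"tx": -0.0067, "ty": 0.0111, "tz": 0.0005, "ax": 0, "ay": 0, "az": 0}, {"tx": -0.0112, "ty": 0.0149, "tz": 0.0005, "ax": 0, "ay": 0, "az": 0}, {"tx": -0.0159, "ty": 0.0175, "tz": 0.0005, "ax": 0, "ay": 0, "az": 0}, {"tx": -0.0203, "ty": 0.0198, "tz": 0.0005, "ax": 0, "ay": 0, "az": 0}, {"tx": -0.0235, "ty": 0.0208, "tz": 0.0005, "ax": 0, "ay": 0, "az": 0}, {"tx": -0.0265, "ty": 0.0213, "tz": 0.0005, "ax": 0, "ay": 0, "az": 0}, {"tx": -0.0265, "ty": 0.0213, "tz": 0.0005, "ax": 0, "ay": 0, "az": 0}, {"tx": -0.0265, "ty": 0.0213, "tz": 0.0005, "ax": 0, "ay": 0, "az": 0}], "hand": 0}}

```text
t: 8.5
tool_pos: [0.4477, 0.2496, 0.2431]
tool_rot: [-0.136, 0.991, 0.001, 0.002]
wrist_force: [-0.7, 0.1, -0.4]
gripper_width: 0.0001
```

Run:
```python
from dial import *
grab('wrist','w9');grab('scene','s9')
s=read_state();print(s['t'],s['tool_pos'],s['tool_rot'],s['wrist_force'])
cv2.imwrite('pics/s9a.png',cv2.resize(load('s9')['im'][170:280,240:360,::-1],None,fx=5,fy=5,interpolation=cv2.INTER_CUBIC))
```

```text
8.6 [0.44752403 0.24945747 0.24316968] [-1.36068781e-01  9.90697119e-01  7.21972493e-04  1.99590263e-03] [ 0.20367989 -0.61318856 -0.67851073]
```

View pics/w9.png

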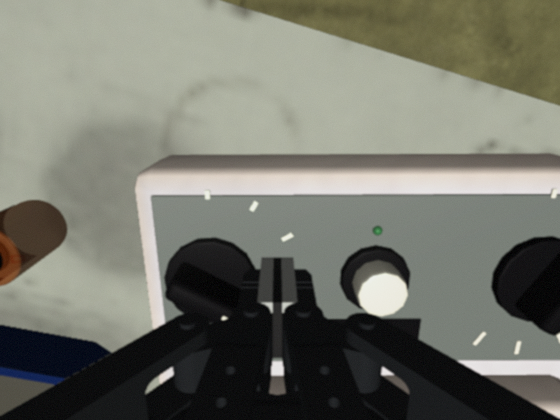

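View pics/s9a.png

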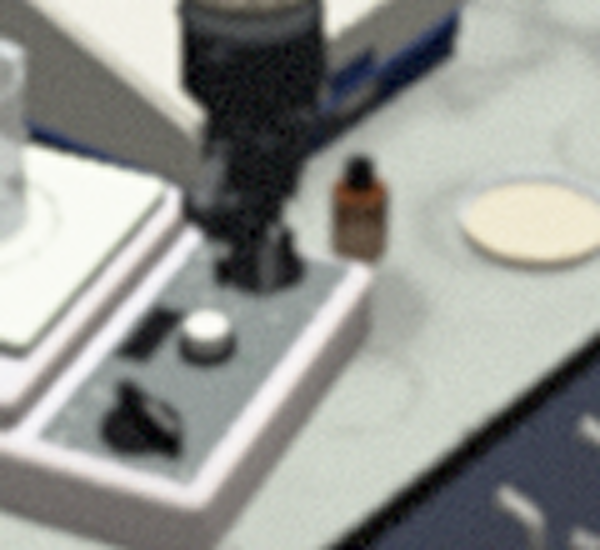

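Call:
{"op": "drive_tool", "data": {"moves": [{"tx": 0.005, "ty": 0.002, "tz": 0, "ax": 0, "ay": 0, "az": 0}, {"tx": 0.01, "ty": 0.003, "tz": -0.002, "ax": 0, "ay": 0, "az": 0}, {"tx": 0.012, "ty": 0.003, "tz": -0.02, "ax": 0, "ay": 0, "az": 0}, {"tx": 0.0, "ty": 0.003, "tz": -0.05, "ax": 0, "ay": 0, "az": 0}, {"tx": -0.015, "ty": 0.008, "tz": -0.085, "ax": 0, "ay": 0, "az": 0}, {"tx": -0.03, "ty": 0.014, "tz": -0.12, "ax": 0, "ay": 0, "az": 0}, {"tx": -0.05, "ty": 0.02, "tz": -0.155, "ax": 0, "ay": 0, "az": 0}, {"tx": -0.06, "ty": 0.025, "tz": -0.19, "ax": 0, "ay": 0, "az": 0}, {"tx": -0.06, "ty": 0.03, "tz": -0.2, "ax": 0, "ay": 0, "az": 0}, {"tx": -0.06, "ty": 0.03, "tz": -0.2, "ax": 0, "ay": 0, "az": 0}], "hand": 0}}

```text
t: 9.43
tool_pos: [0.4966, 0.295, 0.4484]
tool_rot: [-0.136, 0.991, 0.002, 0.006]
wrist_force: [0.5, 0.2, -0.4]
gripper_width: -0.0002
```

Run:
```python
from dial import *
grab('wrist','w10');grab('scene','s10')
s=read_state();print(s['t'],s['tool_pos'],s['tool_rot'],s['wrist_force'])
cv2.imwrite('pics/s10a.png',cv2.resize(load('s10')['im'][170:280,180:320,::-1],None,fx=5,fy=5,interpolation=cv2.INTER_CUBIC))
cv2.imwrite('pics/w10a.png',cv2.resize(load('w10')['im'][0:260,150:450,::-1],None,fx=2.3,fy=2.3,interpolation=cv2.INTER_CUBIC))
```

```text
9.5333 [0.49571345 0.29406427 0.44242451] [-1.36309565e-01  9.90665176e-01  5.28917894e-04  1.38982005e-03] [-0.93896103  0.81763745 -1.05463497]
```

View pics/w10a.png

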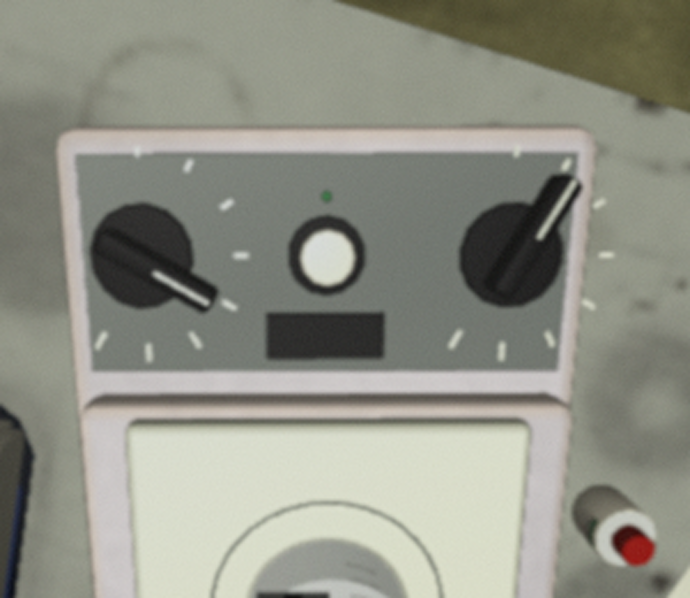

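View pics/s10a.png

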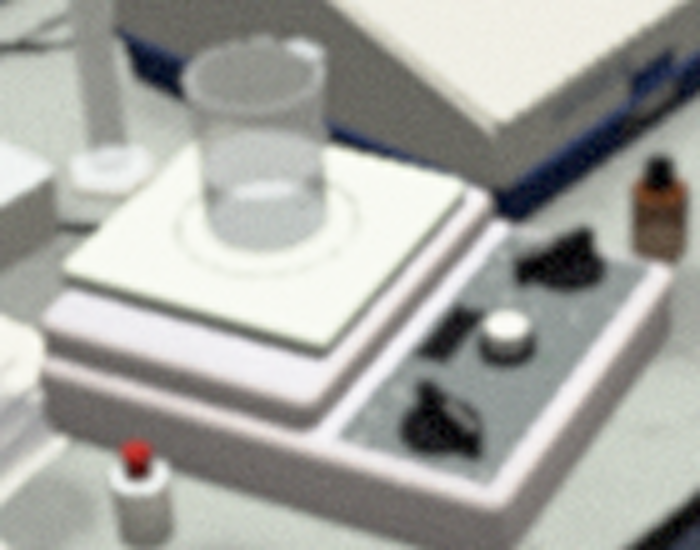

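The speed pointer at (212,303) in the crop is on the fourth tick from its start. The heat pointer and the beaker are unchanged. Next is hovering over the button.

Run:
```python
from dial import *
s=read_state()
p,R=pose([.4415,.2942,.09],15.6,0,.173);print(p,rel(p,R,s))
```

```text
[0.4415 0.2942 0.263 ] (array([0.0527, 0.0147, 0.1793]), array([0.04, 0.17, 0.07]))
```

Call:
{"op": "drive_tool", "data": {"moves": [{"tx": 0.02, "ty": 0.006, "tz": 0.01, "ax": 0, "ay": 0, "az": 0}, {"tx": 0.04, "ty": 0.012, "tz": 0.03, "ax": 0, "ay": 0, "az": 0}, {"tx": 0.0527, "ty": 0.0147, "tz": 0.06, "ax": 0, "ay": 0.17, "az": 0}, {"tx": 0.0527, "ty": 0.0147, "tz": 0.09, "ax": 0, "ay": 0.17, "az": 0}, {"tx": 0.0527, "ty": 0.0147, "tz": 0.12, "ax": 0, "ay": 0.17, "az": 0}, {"tx": 0.0527, "ty": 0.0147, "tz": 0.145, "ax": 0, "ay": 0.17, "az": 0}, {"tx": 0.0527, "ty": 0.0147, "tz": 0.165, "ax": 0, "ay": 0.17, "az": 0}, {"tx": 0.0527, "ty": 0.0147, "tz": 0.175, "ax": 0, "ay": 0.17, "az": 0}, {"tx": 0.0527, "ty": 0.0147, "tz": 0.175, "ax": 0, "ay": 0.17, "az": 0}, {"tx": 0.0527, "ty": 0.0147, "tz": 0.175, "ax": 0, "ay": 0.17, "az": 0}], "hand": 0}}

```text
t: 10.37
tool_pos: [0.4408, 0.2938, 0.266]
tool_rot: [-0.136, 0.991, -0.0, -0.001]
wrist_force: [0.8, -0.2, 0.5]
gripper_width: -0.0001
```

Run:
```python
from dial import *
grab('wrist','w11');grab('scene','s11')
s=read_state();print(s['t'],s['tool_pos'],s['tool_rot'],s['wrist_force'])
cv2.imwrite('pics/s11a.png',cv2.resize(load('s11')['im'][170:280,200:340,::-1],None,fx=5,fy=5,interpolation=cv2.INTER_CUBIC))
p,R=pose([.4415,.2942,.071],15.6,0,.173);print(p,rel(p,R,s))
```

```text
10.4667 [0.44183098 0.29433167 0.26847382] [-1.36275478e-01  9.90670435e-01  5.92131671e-04  8.56053160e-04] [0.28035789 0.21952031 0.30711922]
[0.4415 0.2942 0.244 ] (array([ 0.0004, -0.0001,  0.0245]), array([0.05, 0.11, 0.06]))
```

View pics/w11.png

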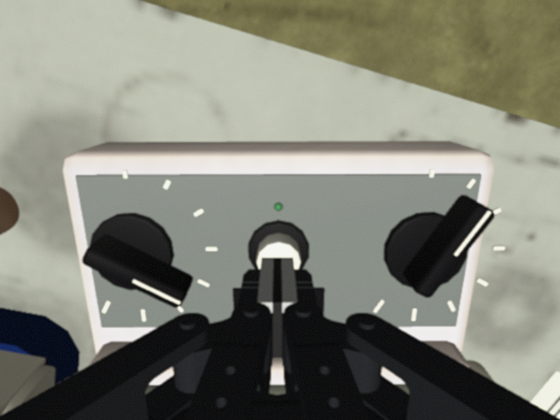

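View pics/s11a.png

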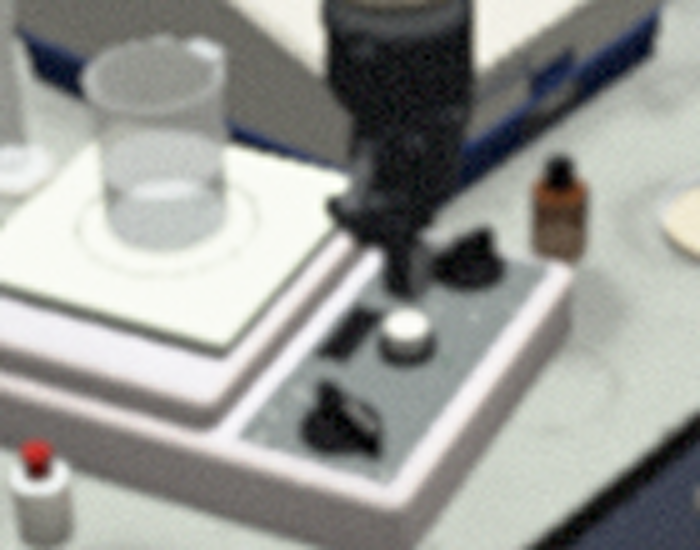

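Call:
{"op": "drive_tool", "data": {"moves": [{"tx": 0, "ty": 0, "tz": 0.007, "ax": 0, "ay": 0, "az": 0}, {"tx": 0, "ty": 0, "tz": 0.013, "ax": 0, "ay": 0, "az": 0}, {"tx": 0, "ty": 0, "tz": 0.017, "ax": 0, "ay": 0, "az": 0}, {"tx": 0, "ty": 0, "tz": 0.019, "ax": 0, "ay": 0, "az": 0}, {"tx": 0, "ty": 0, "tz": 0.021, "ax": 0, "ay": 0, "az": 0}, {"tx": 0, "ty": 0, "tz": 0.0225, "ax": 0, "ay": 0, "az": 0}, {"tx": 0, "ty": 0, "tz": 0.024, "ax": 0, "ay": 0, "az": 0}, {"tx": 0, "ty": 0, "tz": 0.0245, "ax": 0, "ay": 0, "az": 0}, {"tx": 0, "ty": 0, "tz": 0.0245, "ax": 0, "ay": 0, "az": 0}, {"tx": 0, "ty": 0, "tz": 0.0245, "ax": 0, "ay": 0, "az": 0}], "hand": 0}}

```text
t: 11.3
tool_pos: [0.4419, 0.2944, 0.2444]
tool_rot: [-0.136, 0.991, 0.001, 0.001]
wrist_force: [-3.6, -2.1, 5.5]
gripper_width: 0.0003
```

Run:
```python
from dial import *
F=[]
for i in range(2):
    grab('scene',f's12{i}');s=read_state();print(s['t'],s['tool_pos'],s['wrist_force'],s['torque'])
cv2.imwrite('pics/s12a.png',cv2.resize(load('s121')['im'][200:260,240:330,::-1],None,fx=8,fy=8,interpolation=cv2.INTER_CUBIC))
```

```text
11.35 [0.44184737 0.29439432 0.24440845] [-4.07645054 -0.99420292  4.73698097] [-0.35874865  0.55541964 -0.00857532]
11.4 [0.44185663 0.29437447 0.24441396] [-3.05870238 -2.55108649  5.96231457] [-0.32982701  0.53047181 -0.00546229]
```

View pics/s12a.png

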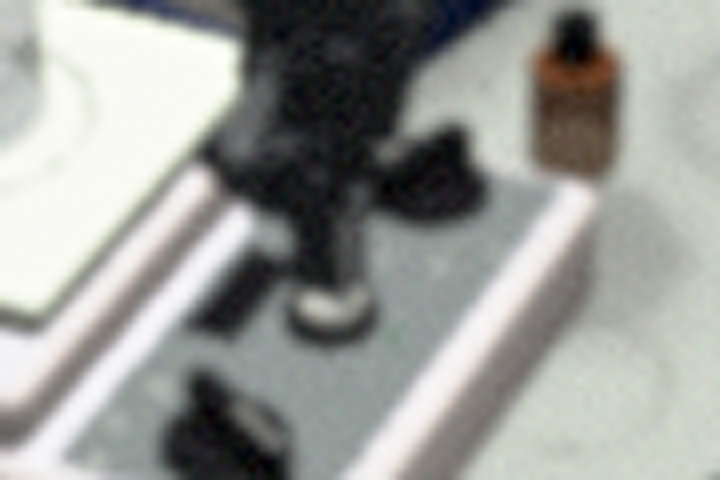

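Call:
{"op": "drive_tool", "data": {"moves": [{"tx": 0, "ty": 0, "tz": 0.0008, "ax": 0, "ay": 0, "az": 0}, {"tx": 0, "ty": 0, "tz": 0.0016, "ax": 0, "ay": 0, "az": 0}, {"tx": 0, "ty": 0, "tz": 0.0016, "ax": 0, "ay": 0, "az": 0}, {"tx": 0, "ty": 0, "tz": 0.0016, "ax": 0, "ay": 0, "az": 0}, {"tx": 0, "ty": 0, "tz": 0.0016, "ax": 0, "ay": 0, "az": 0}, {"tx": 0, "ty": 0, "tz": 0.0016, "ax": 0, "ay": 0, "az": 0}, {"tx": 0, "ty": 0, "tz": 0.0016, "ax": 0, "ay": 0, "az": 0}, {"tx": 0, "ty": 0, "tz": 0.0016, "ax": 0, "ay": 0, "az": 0}, {"tx": 0, "ty": 0, "tz": 0.0016, "ax": 0, "ay": 0, "az": 0}, {"tx": 0, "ty": 0, "tz": 0.0016, "ax": 0, "ay": 0, "az": 0}], "hand": 0}}

```text
t: 12.23
tool_pos: [0.442, 0.2945, 0.2443]
tool_rot: [-0.136, 0.991, 0.0, 0.0]
wrist_force: [-5.4, -3.4, 10.9]
gripper_width: -0.0
```

The force doubled with no further travel, so the button is fully down. Releasing and lifting clear.

Call:
{"op": "drive_tool", "data": {"moves": [{"tx": 0, "ty": 0, "tz": -0.004, "ax": 0, "ay": 0, "az": 0}, {"tx": 0, "ty": 0, "tz": -0.012, "ax": 0, "ay": 0, "az": 0}, {"tx": 0, "ty": 0, "tz": -0.03, "ax": 0, "ay": 0, "az": 0}, {"tx": 0, "ty": 0, "tz": -0.06, "ax": 0, "ay": 0, "az": 0}, {"tx": -0.01, "ty": 0, "tz": -0.095, "ax": 0, "ay": 0, "az": 0}, {"tx": -0.025, "ty": 0, "tz": -0.13, "ax": 0, "ay": 0, "az": 0}, {"tx": -0.04, "ty": 0, "tz": -0.165, "ax": 0, "ay": 0, "az": 0}, {"tx": -0.055, "ty": 0, "tz": -0.2, "ax": 0, "ay": 0, "az": 0}, {"tx": -0.055, "ty": 0, "tz": -0.22, "ax": 0, "ay": 0, "az": 0}, {"tx": -0.055, "ty": 0, "tz": -0.22, "ax": 0, "ay": 0, "az": 0}], "hand": 0}}

```text
t: 13.07
tool_pos: [0.496, 0.3096, 0.4718]
tool_rot: [-0.136, 0.991, 0.002, 0.006]
wrist_force: [0.4, -0.1, 0.7]
gripper_width: 0.0002
```

Run:
```python
from dial import *
grab('wrist','w13');grab('scene','s13')
s=read_state();print(s['t'],s['tool_pos'],s['wrist_force'])
cv2.imwrite('pics/s13a.png',cv2.resize(load('s13')['im'][170:280,180:320,::-1],None,fx=5,fy=5,interpolation=cv2.INTER_CUBIC))
cv2.imwrite('pics/w13a.png',cv2.resize(load('w13')['im'][20:280,150:450,::-1],None,fx=2.3,fy=2.3,interpolation=cv2.INTER_CUBIC))
```

```text
13.1667 [0.49498291 0.30924821 0.46546043] [ 0.46276064  0.23811401 -0.92027758]
```

View pics/w13a.png

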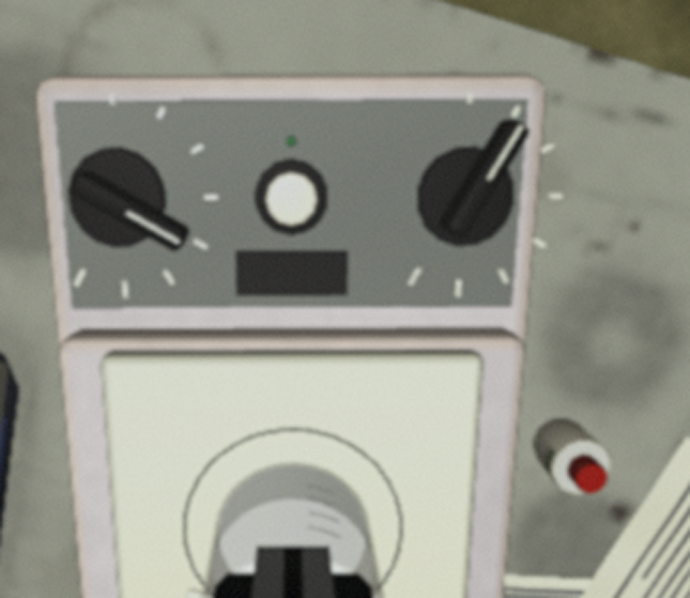

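View pics/s13a.png

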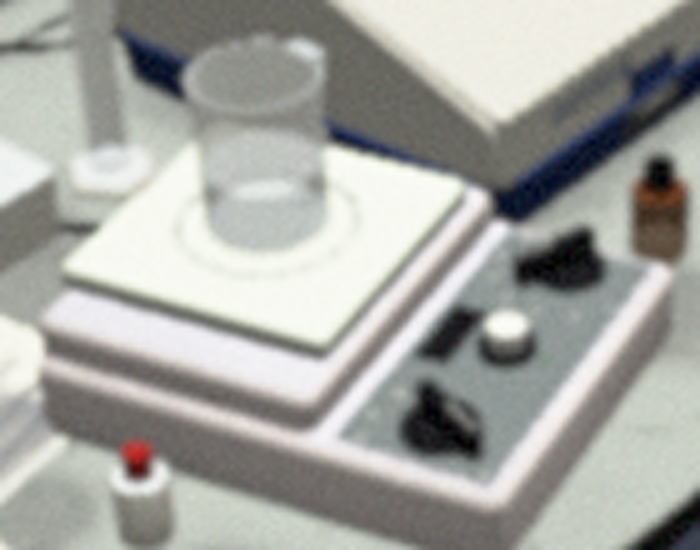

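Everything is in place: the beaker is concentric with the ring to about 3 mm, the speed pointer is on tick 4, the heat dial is unchanged and the button is up.

```bash
python3 -c "
from bench import order;print(order.finish_job())"
```

```text
the job is handed in; nothing more can be done
None
```

I did the three steps in order and handed the job in; it reported no verdict. The robot clock read about 13 s of the 54 s allowed.

- **Beaker:** I pushed it low down with both fingertips, in three short strokes, into the ring. The last wrist picture puts it about 3 mm from the middle, and it stands upright.
- **Speed dial:** I turned it from click 0 to click 4 with the closed fingertips against its pointer. The pictures after the turn and after the button press show the pointer on the fourth tick. The heat dial looks unchanged.
- **Start button:** I pressed it until the force rose from about 5.5 N to 11 N with no more travel, so it was fully down. It came up again, and the arm is clear of everything.

**Checks that disagreed:**
- The top and wrist cameras differed by about 3 mm in x.
- During the push, the top camera's view of the beaker rim put the beaker about 7 mm short, while the fingertip contact put it on centre. I pushed 3 mm more as a compromise.
- During the press there was a sideways force of about 4–6 N. Its moment matches friction at the fingertip.

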